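Lock a sieve stage onto its catch pan

ROBOT

A 7-joint arm with a two-finger parallel gripper is mounted at the origin on the work surface. World frame = base frame: x ahead of the robot, y to its left, z up, the work surface at z = 0. Lengths are in m, angles in rad, forces in N, time in s.
With the tool pointing down it reaches from about 0.4 to 0.9 m from the base axis. Payload 5.5 kg.
Tool frame: the origin (TCP) lies at the very end of the fingers, on their centre line; the grasp point (between the pads) lies 19 mm behind it; z points along the fingers, y is the direction in which the jaws open and shut (so a half turn about z gives the same grasp; the last joint's range is limited). The gripper opens to 92 mm and grips with 3 to 60 N. Pads are 19 mm wide; open, the fingers measure 130 mm over their backs; the gripper's body (75 mm by 190 mm) begins 47 mm behind the grasp point.
Start: joints at [-1.023, 0.501, -0.427, 1.55, 0.221, 1.138, -0.21], TCP at [0.183, 0.624, 0.227] pointing down, gripper open.
Joint ranges: [-2.88, 2.88], [-0.31, 2.03], [-1.54, 1.56], [0.2, 2.42], [-1.41, 4.55], [0.19, 2.02], [-2.57, 2.57]. Speed limits (rad/s): [2.57, 2.57, 3.14, 3.14, 3.14, 3.14, 3.14].

INTERFACE

Orientations are given as a rotation vector (axis times angle).
In Python, from rig import telemetry, viewer, bot, spot_in, silhouettes gives the robot as it stands.
- The arm moves only by the shell command python3 -m crank 'ROWS' [FORCE]. ROWS is JSON, a list of rows, each an object of numbers: "x", "y", "z": the shift along the tool's x, y, z in cm; "rx", "ry", "rz": the turn, a rotation vector about the tool's x, y, z in degrees; "hand": the finger opening in cm, from 0 to 9.18. A call has 1 to 5 rows; each row shifts and turns the commanded pose from where the row before left it, along the tool's axes as they then stand; what a row does not reach is not made up. A row lasts 1/8 s, in which the tool goes at most 62.5 mm and 10.7 degrees, less where a joint would pass 70% of its speed; a pose out of reach is approached as far as the arm can. A call with a gripper value outside its range is refused whole. The fingers move at their own pace and stop on an object; FORCE is the grip in N (left out, the last holds). Time passes only in rows, so rows that do not move let the fingers close. It gives the time, the measured TCP pose, the force and the opening at its end, in the units of the state.
- telemetry.get_state(): the state, without advancing time (a new reading comes with each control period).
- viewer.camera(name): name is "side" or "top"; returns a dict with "pixels" (480x640x3 uint8, red, green, blue), "intrinsics" (3x3 intrinsics, pixels), "rvec" (rotation vector, rad) and "tvec" (3), from world to camera coordinates, as OpenCV has them. Camera axes: x right, y down, z forward; pixel columns grow to the right and rows downward; lengths in m; the calibration is good to about 2 mm. A picture is of the moment at which its call begins. There is no depth.
- bot.finish_job(): hands the job in, once; it reports no verdict.
Trained networks look in the newest picture that a camera, given by its name, has taken for a name from the list of things; names that differ only in an ending like _2 or _b are one class to them, and where a whole thing is asked for, a point or a joint stands for the part that bears it (a point fixed in the world has none). Each returns a list of dicts, best first, with "p" (0 to 1); they miss things now and then, are a little off and sometimes report something else, mostly with a low value. They report only what shows in the picture. A call takes as long as a camera call. They do not tell look-alikes from the thing itself.
- spot_in(query, camera): "extent" ([left, top, right, bottom] in pixels, round what is visible of it).
- silhouettes(query, camera): "region" (480x640 bool, what is visible of it) and "extent" ([left, top, right, bottom] in pixels, round what is visible of it).
The state is a dict: "time_s": time; "q": joint angles; "dq": joint speeds; "tau": joint torques, N m; "tool_pos": TCP position; "eef_rot": TCP orientation; "ft_force": force on the tool from outside, world axes, zero at the start; "moment": the same for the moment, N m; "grip_width": finger opening in m.
Only numpy, scipy, OpenCV 4.12 (cv2) and the standard library are available. Lean on these libraries where they do the work, as an engineer would, in place of code of your own. Each camera call takes 0.05 s, during which the arm holds its last target.

TASK

Pick the sieve up by its carrying bar, set it gently into the collar of the catch pan with its two lugs going down through the collar's gaps, and let go of it. Then turn it a quarter turn clockwise (seen from above) by pushing on its side arms, not by the carrying bar, until it is home against the stop, and last push the sliding keeper fully in behind the arm so that the sieve cannot turn back. Leave everything else on the table where it is.

Things in the scene. Friction and masses are not known exactly. Their poses are not given: they have to be found in the camera images.
- sieve_mid (a point): Centre of the loose steel sieve (0.45 kg, +-30%), on its axis, 40 mm above its underside, half-way up; z up. A round tube, 104 mm across, 48 mm high, mesh low inside; carrying bar above, lugs at the foot, two side arms; overall 190 (x) x 128 (y) x 80 mm. Two lugs stick out along +y and -y to radius 64 mm, 24 mm wide, bottom 7 mm of the height. A half turn leaves it the same.
- sieve_bar (a point): Middle of the sieve's straight carrying bar over its mouth: 104 mm long along the sieve's y, 14 mm wide (x), 14 mm tall, centred 73 mm above the sieve's underside, held by a post at each end; the tube's rim is 25 mm below this point.
- sieve_arm (a point): Point on one of the sieve's two side arms, 85 mm from its axis, at mid-width and mid-height, 40 mm above its underside. Arms stick out along the sieve's +x (this one) and -x (the other, alike) from the tube to radius 95 mm; 12 mm wide, 12 mm tall. Once seated they stand 72 to 84 mm above the table.
- pan_seat (a point): On the axis of the fixed steel catch pan (148 mm across, on a wooden board), on the flat seat where the sieve's underside rests, 38 mm above the table; z up. Around it a collar, top 16 mm above the seat, mouth 112 mm across (4 mm play around the tube). Sieve goes in with its axes along these (or half a turn off), within 10 degrees; lugs then pass under the collar's roof when turned.
- pan_gap (a point): Centre of one of the two gaps in the collar, at its top, 61 mm along the pan's +y from its axis, 54 mm above the table; the other is opposite, at -y. Each is about 50 degrees wide and opens to radius 69 mm, to let a lug down. From there the sieve turns 90 degrees clockwise seen from above to a hard stop, with a few N at an arm; it does not turn anticlockwise.
- pan_home (a point): Where a side arm lies once the sieve is turned home: on the pan's -y axis, 85 mm from the pan's axis, 78 mm above the table (the other arm is then opposite, on +y). The arm that comes here starts at the pan's +x.
- keeper (a joint): Travel of the sliding keeper in m: 0 fully out, 0.030 fully in (hard stop). Starts within the first 8 mm, slides along the pan's +y toward its axis, stays where left, takes about 3 N. Its 14 mm wide bar, nose tapered, runs 20 mm to the pan's +x side of point pan_home, at arm height, and goes in behind the arm lying there; an arm not turned home is in its way.
- keeper_tab (a point): Middle of the outer face of the keeper's upright push tab; moves with the keeper; axes as the pan's, push along +y. Steel plate 36 mm wide (x), 8 mm thick (y), top edge 112 mm above the table (12 mm above this point), foot 66 mm above the table. With the keeper fully out it is 20 mm along +x and 152 mm along -y from the pan's axis.
- tin_mid (a point): Bystander: open steel tin, 110 mm across, 50 mm high; its centre.
- jar_mid (a point): Bystander: white plastic jar, 64 mm across, 85 mm high; its centre.
- brush_grip (a point): Bystander: brush lying flat, 190 mm long; a point on its handle.
- rib_mid (a point): Bystander: flat wooden rib, 110 x 50 x 8 mm; its centre.
- rod_mid (a point): Bystander: wooden rod lying flat, 200 mm long, 18 mm thick; its centre.
- tile_mid (a point): Bystander: fired clay relief tile with two horns, 100 x 130 mm, about 85 mm high, on a dark board 15 mm thick; its centre.
Not all that is in view belongs to the job. Leave any yellow look-alike of the part that bears sieve_mid alone.

How it is judged:
On the way, in this order (a step that is already met when the one before it is completed fails the run):
1. the sieve sits down in the collar, lugs in the gaps, not yet turned, and let go (z of sieve_mid in the frame of pan_seat between 0.036 and 0.044 m and horizontal distance between sieve_mid and pan_seat below 0.008 m and angle between sieve_mid's own z axis and vertical below 0.05 rad and angle between the x axis of sieve_mid and the x axis of pan_seat, either way round below 0.45 rad and contact force between sieve and the fingers below 0.1 N), for 0.2 s.
2. the sieve is turned home to the stop, still down in the collar, and the keeper is not in yet (z of sieve_mid in the frame of pan_seat between 0.036 and 0.044 m and horizontal distance between sieve_mid and pan_seat below 0.008 m and angle between sieve_mid's own z axis and vertical below 0.05 rad and angle between the x axis of sieve_mid and the y axis of pan_seat, either way round below 0.12 rad and value of joint keeper below 0.02 m), for 0.1 s.
At the end, for the whole second after the job is handed in: The sieve is down on the pan's seat (within 4 mm in height and 8 mm of the axis, upright within 3 degrees), its side arms along the pan's y axis within 7 degrees, at rest, and the keeper is pushed in at least 26 of its 30 mm (z of sieve_mid in the frame of pan_seat between 0.036 and 0.044 m and horizontal distance between sieve_mid and pan_seat below 0.008 m and angle between sieve_mid's own z axis and vertical below 0.05 rad and angle between the x axis of sieve_mid and the y axis of pan_seat, either way round below 0.12 rad and value of joint keeper above 0.026 m and linear speed of sieve below 0.01 m/s); the robot touches nothing.
It fails at once if the sieve slams into the pan (over 80 N) (contact force between sieve and pan above 80 N).
It fails at once if the carrying bar is touched while the sieve is turned in the collar (z of sieve_mid in the frame of pan_seat below 0.046 m and horizontal distance between sieve_mid and pan_seat below 0.02 m and angle between the x axis of sieve_mid and the x axis of pan_seat, either way round above 0.5 rad and contact force between sieve_c18 and the fingers above 1 N).
It fails at once if a bystander is moved by more than 40 mm (distance of any of tin_mid, jar_mid, brush_grip, rib_mid, rod_mid, tile_mid from where it was at the start of the episode above 0.04 m).
It also fails if it takes over 64 s, if anything falls off the work surface, if the arm or the gripper's body presses on something with over 40 N, if the wrist force passes 120 N, or if a joint passes its speed limit or range.

## Working session

There is one attempt and no reset: what is moved stays moved. The work goes in short steps, Python scripts to look and compute and a shell command to move; the robot and the scene stay as the last step left them, time stands still between calls to the robot, and variables do not carry over. Pictures are saved under pics/ and viewed, and the job is handed in when it is done.

```bash
ls; mkdir -p pics
python3 - <<'E'
from rig import telemetry, viewer, bot, spot_in, silhouettes
import cv2,numpy as np
print(telemetry.get_state())
for n in ["side","top"]:
    c=viewer.camera(n); cv2.imwrite(f"pics/{n}0.png",c["pixels"][:,:,::-1]); print(n,c["intrinsics"],c["rvec"],c["tvec"])
    for q in ["sieve_mid","sieve_bar","sieve_arm","pan_seat","pan_gap","pan_home","keeper","keeper_tab"]:
        print(q,[(np.round(d["extent"]).tolist(),round(d["p"],2)) for d in spot_in(q,n)][:4])
E
```

```text
pics
{'time_s': 0.0, 'q': array([-1.02277024,  0.50185616, -0.42677113,  1.55145802,  0.22080033,
        1.13832299, -0.21027822]), 'dq': array([-0.00089095, -0.000682  ,  0.00085911,  0.0007262 , -0.00020279,
       -0.00028542, -0.00020605]), 'tau': array([ 5.46904175e-04, -5.66582501e+01, -5.81619278e+00, -2.79114586e+01,
       -6.87568914e-02,  3.07675428e-02,  1.87681699e-04]), 'tool_pos': array([0.1824982 , 0.62310772, 0.22566805]), 'eef_rot': array([-4.45750778e-01, -3.10946928e+00,  3.07889698e-03]), 'ft_force': array([ 0.986581  , -0.36068156,  0.01585303]), 'moment': array([-0.03993423,  0.01914092,  0.02266141]), 'grip_width': 0.09199075101451147}
side [[532.99111302   0.         316.16475073]
 [  0.         532.99111302 236.6581526 ]
 [  0.           0.           1.        ]] [ 2.07421542 -0.03821746  0.00348509] [-0.54058438  0.12288113  1.19115071]
sieve_mid [([263.0, 177.0, 305.0, 207.0], 0.95), ([281.0, 206.0, 340.0, 251.0], 0.68)]
sieve_bar [([277.0, 208.0, 344.0, 254.0], 0.91), ([262.0, 174.0, 303.0, 209.0], 0.7)]
sieve_arm [([283.0, 209.0, 343.0, 250.0], 0.8), ([
[... 354 characters left out ...]
02.0, 276.0, 469.0, 339.0], 0.19)]
top [[451.47345322   0.         325.21167137]
 [  0.         451.47345322 233.1858758 ]
 [  0.           0.           1.        ]] [ 2.14987245 -2.17791676  0.11294862] [0.07454198 0.56109012 1.14649033]
sieve_mid [([253.0, 218.0, 298.0, 279.0], 0.7)]
sieve_bar [([250.0, 219.0, 297.0, 282.0], 0.96), ([138.0, 255.0, 215.0, 304.0], 0.76)]
sieve_arm [([253.0, 218.0, 296.0, 277.0], 0.79), ([142.0, 256.0, 216.0, 301.0], 0.68)]
pan_seat [([359.0, 214.0, 460.0, 282.0], 0.9)]
pan_gap [([356.0, 214.0, 462.0, 285.0], 0.83)]
pan_home [([359.0, 214.0, 463.0, 283.0], 0.75)]
keeper [([439.0, 235.0, 463.0, 252.0], 0.66), ([249.0, 221.0, 298.0, 283.0], 0.62)]
keeper_tab []
```

View pics/side0.png

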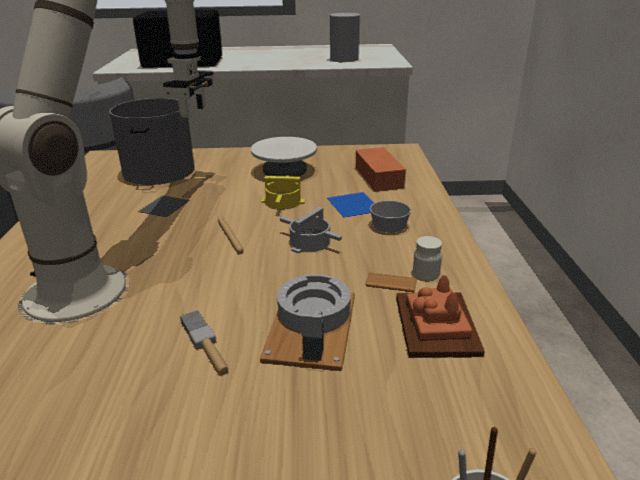

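View pics/top0.png

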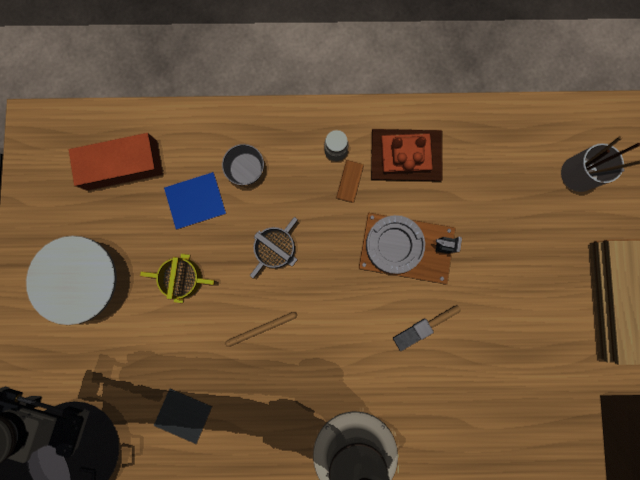

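Sieve candidates: the grey steel one, at top (274,247) and side (311,233), and the yellow look-alike, at top (177,279) and side (283,191). The description says steel and not yellow, so I choose the grey one. I'll check it in a crop.

Run:
```python
import cv2,numpy as np
t=cv2.imread("pics/top0.png");s=cv2.imread("pics/side0.png")
a=cv2.resize(t[205:290,235:315],(400,425),interpolation=cv2.INTER_CUBIC)
b=cv2.resize(t[205:290,355:470],None,fx=3.48,fy=5,interpolation=cv2.INTER_CUBIC)
b=cv2.resize(t[200:290,355:470],(511,400),interpolation=cv2.INTER_CUBIC)
cv2.imwrite("pics/cropA.png",a)
cv2.imwrite("pics/cropB.png",cv2.resize(t[203:290,353:468],None,fx=6,fy=6,interpolation=cv2.INTER_CUBIC))
cv2.imwrite("pics/cropC.png",cv2.resize(s[200:260,270:350],None,fx=8,fy=8,interpolation=cv2.INTER_CUBIC))
cv2.imwrite("pics/cropD.png",cv2.resize(s[265:370,255:365],None,fx=5.5,fy=5.5,interpolation=cv2.INTER_CUBIC))
```

```text
(no output)
```

View pics/cropA.png

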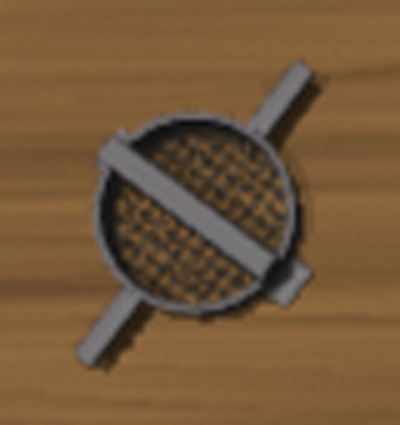

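View pics/cropB.png

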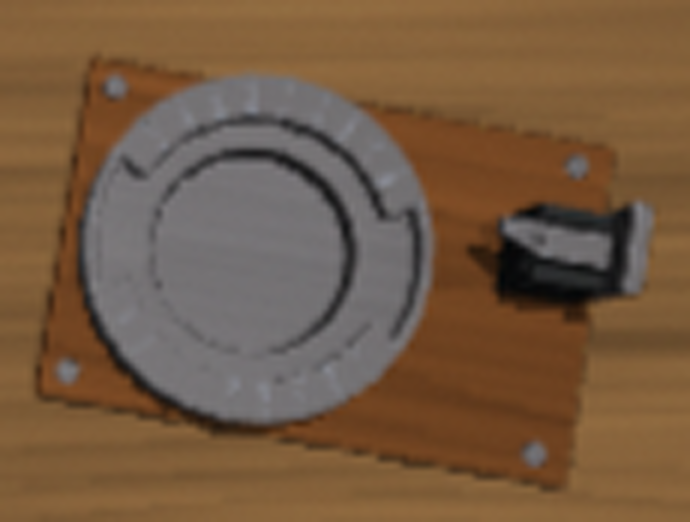

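View pics/cropC.png

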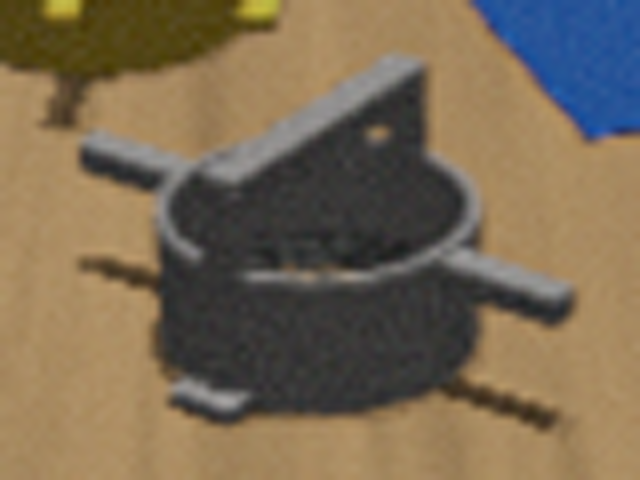

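View pics/cropD.png

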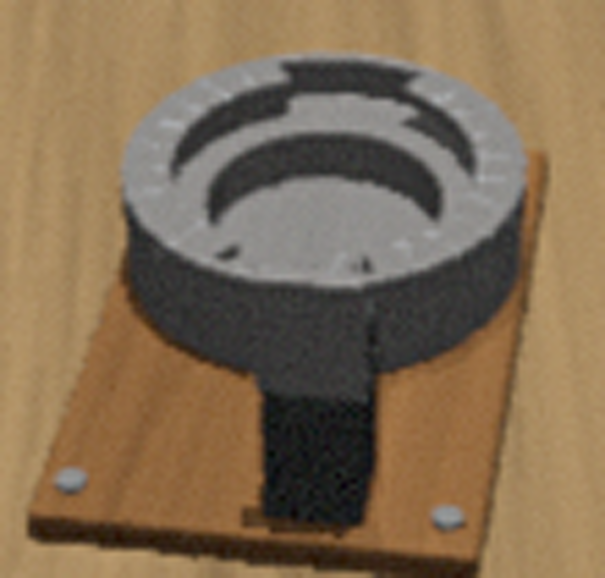

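The grey part has the tube, bar, side arms and lugs described, so the choice holds. Next I fit poses with silhouettes in both cameras.

```bash
cat > h.py <<'E'
import cv2,numpy as np
from scipy.optimize import minimize
from scipy.spatial.transform import Rotation as R
from rig import telemetry, viewer, bot, spot_in, silhouettes
def shot(n,save=None):
    c=viewer.camera(n)
    if save: cv2.imwrite("pics/"+save,c["pixels"][:,:,::-1])
    return c
def proj(P,c): return cv2.projectPoints(np.asarray(P,float).reshape(-1,3),np.array(c["rvec"]),np.array(c["tvec"]),np.array(c["intrinsics"]),None)[0][:,0]
def box(x0,x1,y0,y1,z0,z1): return np.array([[x,y,z] for x in(x0,x1) for y in(y0,y1) for z in(z0,z1)])/1000.
def cyl(r,z0,z1,n=48):
    a=np.arange(n)*2*np.pi/n
    return np.array([[r*np.cos(t),r*np.sin(t),z] for t in a for z in(z0,z1)])/1000.
# z from underside
SIEVE=[cyl(52,0,48),box(-95,-45,-6,6,34,46),box(45,95,-6,6,34,46),box(-7,7,-52,52,66,80),box(-7,7,-52,-46,40,80),box(-7,7,46,52,40,80),box(-12,12,-64,-40,0,7),box(-12,12,40,64,0,7)]
PAN=[cyl(74,-26,16)]
def place(parts,x,y,z,yaw,rot=None):
    M=R.from_euler('z',yaw).as_matrix() if rot is None else rot
    return [p@M.T+[x,y,z] for p in parts]
SC=4
def mask(parts,c,roi):
    l,t,r,b=roi
    m=np.zeros(((b-t)*SC,(r-l)*SC),np.uint8)
    for p in parts:
        q=(proj(p,c)-[l,t]+0.5)*SC-0.5
        cv2.fillConvexPoly(m,cv2.convexHull(q.astype(np.float32)).round().astype(np.int32),1)
    return cv2.resize(m.astype(np.float32),(r-l,b-t),interpolation=cv2.INTER_AREA)
def sil(q,n,near):
    best=None
    for d in silhouettes(q,n):
        e=d["extent"]; c=((e[0]+e[2])/2,(e[1]+e[3])/2)
        if np.hypot(c[0]-near[0],c[1]-near[1])<25 and (best is None or d["p"]>best["p"]): best=d
    return best
def fit(f,obs,x0,step=(0.006,0.006,0.15)):
    # obs list of (cam, region, roi)
    def cost(v):
        return sum(np.abs(mask(f(v),c,roi)-reg[roi[1]:roi[3],roi[0]:roi[2]]).sum() for c,reg,roi in obs)
    x0=np.array(x0,float)
    for k in range(2):
        S=np.vstack([x0]+[x0+np.eye(len(x0))[i]*np.array(step)[i]/(k+1) for i in range(len(x0))])
        r=minimize(cost,x0,method="Nelder-Mead",options=dict(initial_simplex=S,xatol=1e-5,fatol=.01,maxiter=300)); x0=r.x
    return r.x,r.fun
def ray(n_c,uv,z):
    c=n_c;M=R.from_rotvec(c["rvec"]).as_matrix();K=np.array(c["intrinsics"])
    d=M.T@np.linalg.inv(K)@np.array([uv[0],uv[1],1.]);o=-M.T@np.array(c["tvec"])
    return o+d*(z-o[2])/d[2]
E
python3 - <<'E'
from h import *
C={n:shot(n) for n in("top","side")}
near={"sieve":{"top":(275,248),"side":(311,230)},"pan":{"top":(395,246),"side":(315,307)}}
x=ray(C["top"],(274.5,248),.048);print(x)
p=ray(C["top"],(395,245),.054);print(p)
for nm,q in(("sieve","sieve_mid"),("pan","pan_seat")):
    obs=[]
    for n in C:
        d=sil(q,n,near[nm][n])
        if d is None: print("miss",nm,n);continue
        e=d["extent"];print(nm,n,d["p"],e,d["region"].sum());np.save(f"{nm}_{n}.npy",d["region"])
        if nm=="pan": continue
        roi=[int(e[0])-12,int(e[1])-12,int(e[2])+12,int(e[3])+12]
        obs.append((C[n],d["region"].astype(np.float32),roi))
    if nm=="sieve":
        for y0 in(-0.5,-0.9):
            for o in(obs,obs[:1],obs[1:]): print(fit(lambda v:place(SIEVE,v[0],v[1],0,v[2]),o,[x[0],x[1],y0]))
out=C["top"]["pixels"][:,:,::-1].copy()
E
```

```text
[0.52367783 0.19752593 0.048     ]
[ 0.5268635  -0.11007906  0.054     ]
sieve top 0.91 [254.0, 220.4, 300.8, 276.8] 884
sieve side 0.74 [279.8, 207.2, 342.8, 254.5] 1614
(array([ 0.5288358 ,  0.19864072, -0.66134944]), np.float64(900.8125))
(array([ 0.52647065,  0.19931569, -0.65595731]), np.float64(758.1875))
(array([ 0.53062396,  0.2006018 , -0.66150759]), np.float64(68.75))
(array([ 0.52927494,  0.19835035, -0.66164982]), np.float64(897.5))
(array([ 0.52651664,  0.19934899, -0.65488459]), np.float64(758.75))
(array([ 0.53063257,  0.20152169, -0.66219084]), np.float64(66.75))
pan top 0.97 [360.8, 212.2, 461.0, 283.9] 5263
pan side 0.68 [259.2, 272.4, 352.1, 371.5] 6809
```

Run:
```python
from h import *
C={n:shot(n) for n in("top","side")}
obs=[]
for n in C:
    r=np.load(f"sieve_{n}.npy").astype(np.uint8)
    cs,_=cv2.findContours(r,cv2.RETR_EXTERNAL,cv2.CHAIN_APPROX_NONE);f=np.zeros_like(r);cv2.drawContours(f,cs,-1,1,-1)
    x,y,w,h=cv2.boundingRect(f);print(n,r.sum(),f.sum())
    obs.append((C[n],f.astype(np.float32),[x-12,y-12,x+w+12,y+h+12]))
for o in(obs,obs[:1],obs[1:]): print(fit(lambda v:place(SIEVE,v[0],v[1],0,v[2]),o,[.528,.199,-.66]))
v,_=fit(lambda v:place(SIEVE,v[0],v[1],0,v[2]),obs,[.528,.199,-.66])
# pan overlay images
for n in C:
    im=C[n]["pixels"][:,:,::-1].copy()
    r=np.load(f"pan_{n}.npy").astype(np.uint8)
    s=np.load(f"sieve_{n}.npy").astype(np.uint8)
    big=cv2.resize(im,None,fx=6,fy=6,interpolation=cv2.INTER_CUBIC)
    for m,col in((r,(0,255,0)),):
        cs,_=cv2.findContours(cv2.resize(m,None,fx=6,fy=6,interpolation=cv2.INTER_NEAREST),cv2.RETR_EXTERNAL,cv2.CHAIN_APPROX_NONE);cv2.drawContours(big,cs,-1,col,1)
    for p in place(SIEVE,v[0],v[1],0,v[2]):
        q=(proj(p,C[n])+.5)*6-.5
        cv2.polylines(big,[cv2.convexHull(q.astype(np.float32)).round().astype(int)],True,(0,0,255),1)
    a={"top":(205,290,240,310),"side":(200,260,270,350)}[n];b={"top":(203,290,353,468),"side":(265,370,255,365)}[n]
    A=big[a[0]*6:a[1]*6,a[2]*6:a[3]*6];B=big[b[0]*6:b[1]*6,b[2]*6:b[3]*6]
    cv2.imwrite(f"pics/ovS_{n}.png",A);cv2.imwrite(f"pics/ovP_{n}.png",cv2.resize(B,None,fx=.9,fy=.9) if n=="side" else B)
```

```text
top 884 1174
side 1614 1614
(array([ 0.52916635,  0.19869603, -0.66443824]), np.float64(608.625))
(array([ 0.52615353,  0.19974267, -0.65370217]), np.float64(468.75))
(array([ 0.53111837,  0.20058495, -0.65856827]), np.float64(69.0))
```

View pics/ovS_top.png

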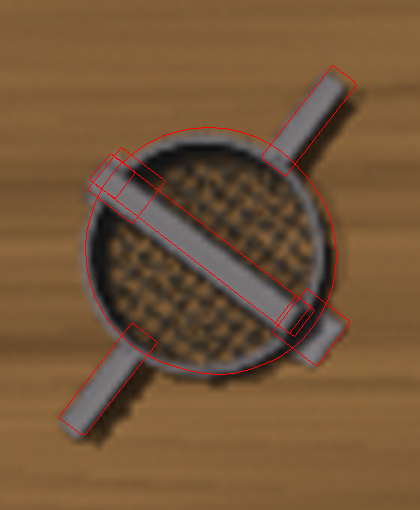

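View pics/ovS_side.png

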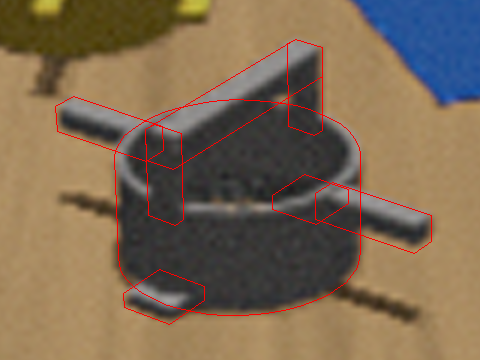

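View pics/ovP_top.png

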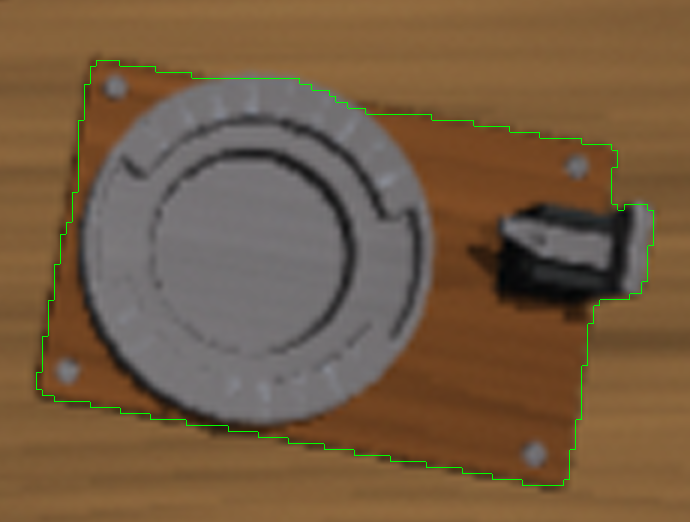

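View pics/ovP_side.png

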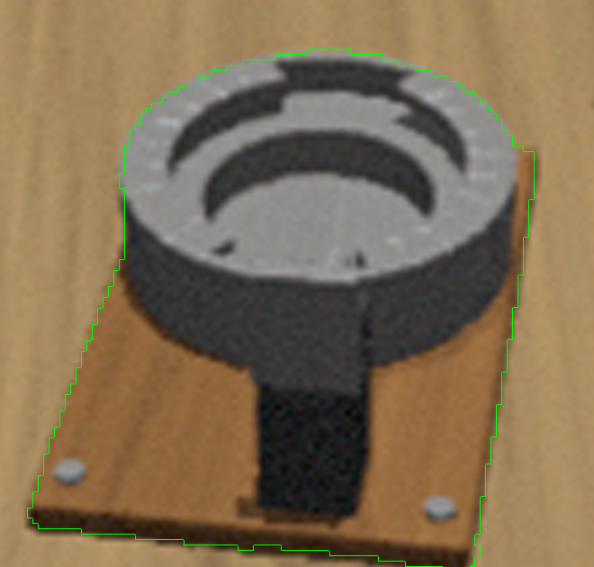

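```bash
cat > ov.py <<'E'
from h import *
def draw(C,n,v,fn,b,f=6,gaps=True,kp=0.005):
    x,y,yaw=v;im=C["pixels"][:,:,::-1]
    big=cv2.resize(im[b[0]:b[1],b[2]:b[3]],None,fx=f,fy=f,interpolation=cv2.INTER_CUBIC)
    M=R.from_euler('z',yaw).as_matrix()
    def pl(P,col,closed=True):
        q=(proj(np.array(P)@M.T+[x,y,0],C)-[b[2],b[0]]+.5)*f-.5
        cv2.polylines(big,[(q*16).round().astype(np.int32)],closed,col,1,cv2.LINE_AA,4)
    a=np.radians(np.arange(0,360,3))
    circ=lambda r,z,aa=a:[[r*np.cos(t),r*np.sin(t),z] for t in aa]
    pl(circ(.074,.054),(0,0,255));pl(circ(.056,.054),(0,255,0));
    for s in(90,-90):
        aa=np.radians(np.arange(s-25,s+26,2)); pl(circ(.069,.054,aa),(255,255,0),False)
    t=-.152+kp
    pl([[.002,t,.112],[.038,t,.112],[.038,t+.008,.112],[.002,t+.008,.112]],(255,0,255))
    pl([[.002,t,.112],[.038,t,.112],[.038,t,.066],[.002,t,.066]],(255,0,255))
    cv2.imwrite("pics/"+fn,big)
E
python3 - <<'E'
from ov import *
C={n:shot(n) for n in("top","side")}
cp=lambda u,v:((u+.5)/6-.5+353,(v+.5)/6-.5+203)
for z in(.006,.012):
    c=[ray(C["top"],cp(*p),z)[:2] for p in((95,60),(617,148),(562,488),(40,392))];print(np.round(c,4).tolist())
    for i,j in((0,1),(3,2)):d=c[j]-c[i];print("yaw from long edge",np.degrees(np.arctan2(-d[1],-d[0]))-90)
    for i,j in((3,0),(2,1)):d=c[j]-c[i];print("yaw short",np.degrees(np.arctan2(d[1],d[0])))
# outer circle centre
x=ray(C["top"],cp(260,248),.054);print(x)
for n,b in(("top",(203,290,353,468)),("side",(260,370,255,365))):
    draw(C[n],n,(x[0],x[1],np.radians(-10)),f"fitP_{n}.png",b,f=6 if n=="top" else 5.4 if 0 else 5)
E
```

```text
[[0.6186, -0.0489], [0.576, -0.2794], [0.4265, -0.2488], [0.4713, -0.0213]]
yaw from long edge -10.460056201941299
yaw from long edge -11.150604700520816
yaw short -10.607583873933649
yaw short -11.568627968784405
[[0.6176, -0.0483], [0.5753, -0.2777], [0.4265, -0.2473], [0.4711, -0.0209]]
yaw from long edge -10.460056201941285
yaw from long edge -11.150604700520816
yaw short -10.607583873933647
yaw short -11.568627968784405
[ 0.52959913 -0.11249275  0.054     ]
```

View pics/fitP_top.png

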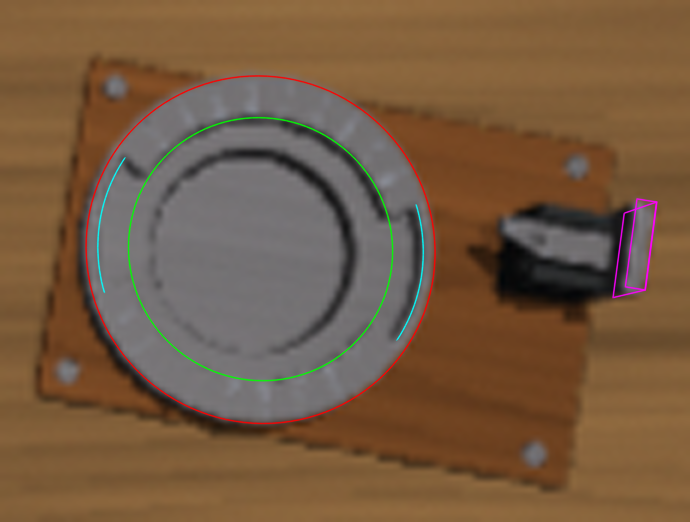

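View pics/fitP_side.png

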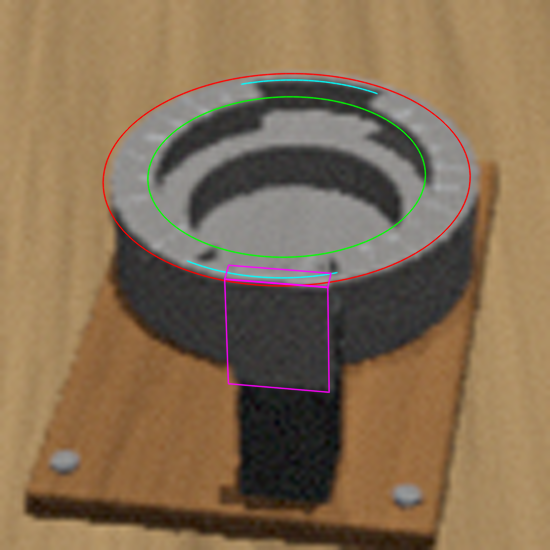

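```bash
cat > plan.py <<'E'
import sys,numpy as np
from scipy.spatial.transform import Rotation as R
from rig import telemetry
def plan(x,y,z,yawdeg,n,hand=None):
    """rows to bring TCP to x,y,z pointing down, with tool y axis at world angle yawdeg"""
    s=telemetry.get_state();p=np.array(s["tool_pos"]);A=R.from_rotvec(s["eef_rot"])
    c,q=np.cos(np.radians(yawdeg)),np.sin(np.radians(yawdeg))
    T=R.from_matrix(np.column_stack([np.cross([c,q,0],[0,0,-1]),[c,q,0],[0,0,-1]]))
    rv=(A.inv()*T).as_rotvec();print("total turn deg",np.degrees(rv).round(2),"dist",np.linalg.norm(np.array([x,y,z])-p).round(4))
    step=R.from_rotvec(rv/n);d=(np.array([x,y,z])-p)/n
    for i in range(n):
        b=A.inv().apply(d)*100;r=np.degrees(rv/n);print(dict(x=round(b[0],2),y=round(b[1],2),z=round(b[2],2),rx=round(r[0],2),ry=round(r[1],2),rz=round(r[2],2)));A=A*step
def st():
    s=telemetry.get_state();m=R.from_rotvec(s["eef_rot"]).as_matrix()
    print("t",round(s["time_s"],2),"p",np.round(s["tool_pos"],4),"yaw y",round(np.degrees(np.arctan2(m[1,1],m[0,1])),2),"tilt",np.round(m[:2,2],4),"F",np.round(s["ft_force"],2),"w",round(s["grip_width"],4),"q",np.round(s["q"],2))
if __name__=="__main__":
    st()
    if len(sys.argv)>1:
        a=list(map(float,sys.argv[1:]));plan(*a[:4],int(a[4]))
E
python3 plan.py 0.5285 0.2 0.2 -37.8 15
```

```text
t 1.4 p [0.1826 0.6238 0.2267] yaw y 73.68 tilt [-0.     -0.0001] F [ 0.8  -0.67  0.47] w 0.0919 q [-1.02  0.5  -0.43  1.55  0.22  1.14 -0.21]
total turn deg [ -0.     0.   111.48] dist 0.5477
{'x': np.float64(-3.01), 'y': np.float64(-2.06), 'z': np.float64(0.18), 'rx': np.float64(-0.0), 'ry': np.float64(0.0), 'rz': np.float64(7.43)}
{'x': np.float64(-3.25), 'y': np.float64(-1.66), 'z': np.float64(0.18), 'rx': np.float64(-0.0), 'ry': np.float64(0.0), 'rz': np.float64(7.43)}
{'x': np.float64(-3.44), 'y': np.float64(-1.22), 'z': np.float64(0.18), 'rx': np.float64(-0.0), 'ry': np.float64(0.0), 'rz': np.float64(7.43)}
{'x': np.float64(-3.56), 'y': np.float64(-0.77), 'z': np.float64(0.18), 'rx': np.float64(-0.0), 'ry': np.float64(0.0), 'rz': np.float64(7.43)}
{'x': np.float64(-3.63), 'y': np.float64(-0.3), 'z': np.float64(0.18), 'rx': np.float64(-0.0), 'ry': np.float64(0.0), 'rz': np.float64(7.43)}
{'x': np.float64(-3.64), 'y': np.float64(0.17), 'z': np.float64(0.18), 'rx': np.float64(-0.0), 'ry': np.float64(0.0), 'rz': np.float64(7.43)}
{'x': np.float64(-3.59), 'y': np.float64(0.64), 'z'
[... 523 characters left out ...]
p.float64(-2.8), 'y': np.float64(2.34), 'z': np.float64(0.18), 'rx': np.float64(-0.0), 'ry': np.float64(0.0), 'rz': np.float64(7.43)}
{'x': np.float64(-2.47), 'y': np.float64(2.68), 'z': np.float64(0.18), 'rx': np.float64(-0.0), 'ry': np.float64(0.0), 'rz': np.float64(7.43)}
{'x': np.float64(-2.11), 'y': np.float64(2.98), 'z': np.float64(0.18), 'rx': np.float64(-0.0), 'ry': np.float64(0.0), 'rz': np.float64(7.43)}
{'x': np.float64(-1.7), 'y': np.float64(3.22), 'z': np.float64(0.18), 'rx': np.float64(-0.0), 'ry': np.float64(0.0), 'rz': np.float64(7.43)}
{'x': np.float64(-1.27), 'y': np.float64(3.42), 'z': np.float64(0.18), 'rx': np.float64(-0.0), 'ry': np.float64(0.0), 'rz': np.float64(7.43)}
```

```bash
python3 -m crank '[{"x":-3,"y":-2.1,"rz":7.4,"hand":4.5},{"x":-3.2,"y":-1.7,"rz":7.4,"hand":4.5},{"x":-3.4,"y":-1.2,"rz":7.4,"hand":4.5},{"x":-3.6,"y":-0.8,"rz":7.4,"hand":4.5},{"x":-3.6,"y":-0.3,"rz":7.4,"hand":4.5}]' 20
python3 -m crank '[{"x":-3.6,"y":0.2,"rz":7.4},{"x":-3.6,"y":0.6,"rz":7.4},{"x":-3.5,"y":1.1,"rz":7.4},{"x":-3.3,"y":1.5,"rz":7.4},{"x":-3.1,"y":2,"rz":7.4}]'
python3 plan.py 0.5285 0.2 0.2 -37.8 5
```

```text
t 1.4 p [0.1826 0.6238 0.2267] yaw y 73.68 tilt [-0.     -0.0001] F [ 0.8  -0.67  0.47] w 0.0919 q [-1.02  0.5  -0.43  1.55  0.22  1.14 -0.21]
total turn deg [ -0.     0.   111.48] dist 0.5477
{'x': np.float64(-9.02), 'y': np.float64(-6.19), 'z': np.float64(0.53), 'rx': np.float64(-0.0), 'ry': np.float64(0.0), 'rz': np.float64(22.3)}
{'x': np.float64(-10.69), 'y': np.float64(-2.31), 'z': np.float64(0.53), 'rx': np.float64(-0.0), 'ry': np.float64(0.0), 'rz': np.float64(22.3)}
{'x': np.float64(-10.77), 'y': np.float64(1.92), 'z': np.float64(0.53), 'rx': np.float64(-0.0), 'ry': np.float64(0.0), 'rz': np.float64(22.3)}
{'x': np.float64(-9.23), 'y': np.float64(5.87), 'z': np.float64(0.53), 'rx': np.float64(-0.0), 'ry': np.float64(0.0), 'rz': np.float64(22.3)}
{'x': np.float64(-6.32), 'y': np.float64(8.93), 'z': np.float64(0.53), 'rx': np.float64(-0.0), 'ry': np.float64(0.0), 'rz': np.float64(22.3)}validation failed for argument at $[0]...
validation failed for argument at $[0]...
```

```bash
python3 -m crank '[{"x":-3,"y":-2.1,"z":0.2,"rx":0,"ry":0,"rz":7.4,"hand":4.5},{"x":-3.2,"y":-1.7,"z":0.2,"rx":0,"ry":0,"rz":7.4,"hand":4.5},{"x":-3.4,"y":-1.2,"z":0.2,"rx":0,"ry":0,"rz":7.4,"hand":4.5},{"x":-3.6,"y":-0.8,"z":0.2,"rx":0,"ry":0,"rz":7.4,"hand":4.5},{"x":-3.6,"y":-0.3,"z":0.2,"rx":0,"ry":0,"rz":7.4,"hand":4.5}]' 20
python3 plan.py 0.5285 0.2 0.2 -37.8 10
```

```text
time_s: 2.02
tool_pos: [0.2977, 0.4814, 0.2169]
eef_rot: [1.416, 2.805, 0.001]
ft_force: [-0.3, 0.5, -0.6]
grip_width: 0.0473
t 2.02 p [0.2977 0.4814 0.2169] yaw y 36.43 tilt [0.0002 0.0004] F [-0.29  0.47 -0.61] w 0.0473 q [-0.85  0.34 -0.27  1.78  0.1   1.03 -0.52]
total turn deg [ 1.000e-02 -2.000e-02  7.423e+01] dist 0.3643
{'x': np.float64(-3.63), 'y': np.float64(0.19), 'z': np.float64(0.17), 'rx': np.float64(0.0), 'ry': np.float64(-0.0), 'rz': np.float64(7.42)}
{'x': np.float64(-3.58), 'y': np.float64(0.65), 'z': np.float64(0.17), 'rx': np.float64(0.0), 'ry': np.float64(-0.0), 'rz': np.float64(7.42)}
{'x': np.float64(-3.47), 'y': np.float64(1.11), 'z': np.float64(0.17), 'rx': np.float64(0.0), 'ry': np.float64(-0.0), 'rz': np.float64(7.42)}
{'x': np.float64(-3.29), 'y': np.float64(1.55), 'z': np.float64(0.17), 'rx': np.float64(0.0), 'ry': np.float64(-0.0), 'rz': np.float64(7.42)}
{'x': np.float64(-3.07), 'y': np.float64(1.96), 'z': np.float64(0.17), 'rx': np.float64(0.0), 'ry': np.float64(-0.0), 'rz': np.float64(7.42)}
{'x': np.float64(-2.79), 'y': np.float64(2.34), 'z': np.float64(0.17), 'rx': np.float64(0.0), 'ry': np.float64(-0.0), 'rz': np.float64(7.42)}
{'x': np.float64(-2.46), 'y': np.float64(2.68), 'z': np.float64(0.17), 'rx': np.float64(0.0), 'ry': np.float64(-0.0), 'rz': np.float64(7.42)}
{'x': np.float64(-2.09), 'y': np.float64(2.98), 'z': np.float64(0.17), 'rx': np.float64(0.0), 'ry': np.float64(-0.0), 'rz': np.float64(7.42)}
{'x': np.float64(-1.69), 'y': np.float64(3.22), 'z': np.float64(0.17), 'rx': np.float64(0.0), 'ry': np.float64(-0.0), 'rz': np.float64(7.42)}
{'x': np.float64(-1.26), 'y': np.float64(3.41), 'z': np.float64(0.17), 'rx': np.float64(0.0), 'ry': np.float64(-0.0), 'rz': np.float64(7.42)}
```

```bash
python3 -m crank '[{"x":-3.6,"y":0.2,"z":0.2,"rx":0,"ry":0,"rz":7.4,"hand":4.5},{"x":-3.6,"y":0.6,"z":0.2,"rx":0,"ry":0,"rz":7.4,"hand":4.5},{"x":-3.5,"y":1.1,"z":0.2,"rx":0,"ry":0,"rz":7.4,"hand":4.5},{"x":-3.3,"y":1.5,"z":0.2,"rx":0,"ry":0,"rz":7.4,"hand":4.5},{"x":-3.1,"y":2,"z":0.2,"rx":0,"ry":0,"rz":7.4,"hand":4.5}]'
python3 -m crank '[{"x":-2.8,"y":2.3,"z":0.1,"rx":0,"ry":0,"rz":7.4,"hand":4.5},{"x":-2.5,"y":2.7,"z":0.1,"rx":0,"ry":0,"rz":7.4,"hand":4.5},{"x":-2.1,"y":3,"z":0.1,"rx":0,"ry":0,"rz":7.4,"hand":4.5},{"x":-1.7,"y":3.2,"z":0.1,"rx":0,"ry":0,"rz":7.4,"hand":4.5},{"x":-1.3,"y":3.4,"z":0.1,"rx":0,"ry":0,"rz":7.4,"hand":4.5}]'
python3 plan.py 0.5285 0.2 0.13 -37.8 2
python3 - <<'E'
from h import *
a=shot("top","t1.png");b=shot("side","s1.png")
v=np.hstack([cv2.resize(a["pixels"][180:310,200:340],None,fx=2.8,fy=2.8),cv2.resize(b["pixels"][80:262,230:370],None,fx=2,fy=2)]) if 0 else None
cv2.imwrite("pics/t1c.png",cv2.resize(a["pixels"][190:310,210:350,::-1],None,fx=4.5,fy=4.5,interpolation=cv2.INTER_CUBIC))
cv2.imwrite("pics/s1c.png",cv2.resize(b["pixels"][130:260,240:370,::-1],None,fx=4.5,fy=4.5,interpolation=cv2.INTER_CUBIC))
E
```

```text
time_s: 2.65
tool_pos: [0.4132, 0.3405, 0.2069]
eef_rot: [-2.232, -2.211, -0.001]
ft_force: [-0.4, 0.3, 0.5]
grip_width: 0.0448
time_s: 3.28
tool_pos: [0.5291, 0.1998, 0.2019]
eef_rot: [-2.818, -1.388, -0.001]
ft_force: [-0.1, 0.6, 0.2]
grip_width: 0.0448
t 3.27 p [0.5291 0.1998 0.2019] yaw y -37.54 tilt [0.0004 0.0004] F [-0.09  0.56  0.17] w 0.0448 q [-0.5   0.34  0.12  1.81 -0.05  0.99 -1.02]
total turn deg [ 0.   -0.03  0.26] dist 0.0719
{'x': np.float64(-0.01), 'y': np.float64(-0.03), 'z': np.float64(3.59), 'rx': np.float64(0.0), 'ry': np.float64(-0.01), 'rz': np.float64(0.13)}
{'x': np.float64(-0.01), 'y': np.float64(-0.03), 'z': np.float64(3.59), 'rx': np.float64(0.0), 'ry': np.float64(-0.01), 'rz': np.float64(0.13)}
```

View pics/t1c.png

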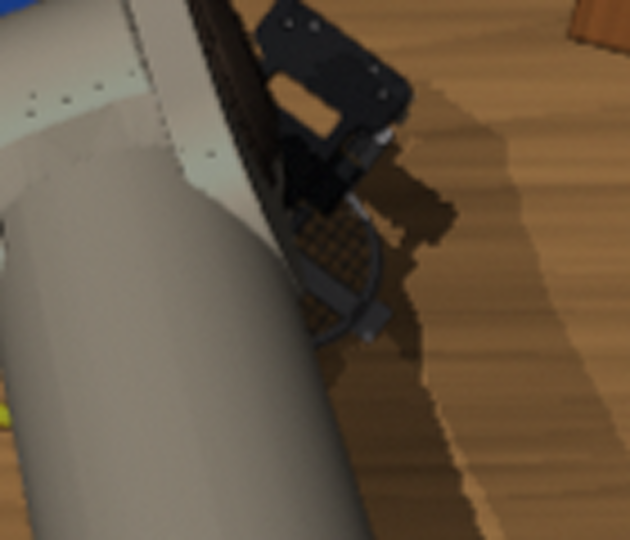

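View pics/s1c.png

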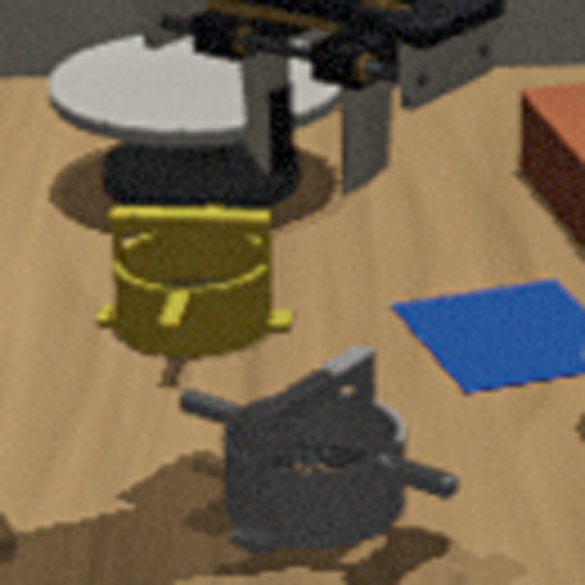

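```bash
cat > ovt.py <<'E'
from h import *
def fingers(fn,n="side",b=None,f=5,sieve=None):
    s=telemetry.get_state();C=shot(n)
    M=R.from_rotvec(s["eef_rot"]).as_matrix();p=np.array(s["tool_pos"]);w=s["grip_width"]/2
    b=b or (130,260,240,370)
    big=cv2.resize(C["pixels"][b[0]:b[1],b[2]:b[3],::-1],None,fx=f,fy=f,interpolation=cv2.INTER_CUBIC)
    def pl(P,col):
        q=(proj(np.array(P)@M.T+p,C)-[b[2],b[0]]+.5)*f-.5
        cv2.polylines(big,[(q*16).round().astype(np.int32)],True,col,1,cv2.LINE_AA,4)
    for sg in(1,-1):
        pl([[-.0095,sg*w,0],[.0095,sg*w,0],[.0095,sg*w,-.03],[-.0095,sg*w,-.03]],(0,0,255))
    if sieve is not None:
        for P in place(SIEVE,*sieve):
            q=(proj(P,C)-[b[2],b[0]]+.5)*f-.5
            cv2.polylines(big,[(cv2.convexHull(q.astype(np.float32))*16).round().astype(np.int32)],True,(0,255,0),1,cv2.LINE_AA,4)
    cv2.imwrite("pics/"+fn,big)
E
python3 - <<'E'
from ovt import *
fingers("f1.png",sieve=(.5285,.2,0,-.66))
E
```

```text
(no output)
```

View pics/f1.png

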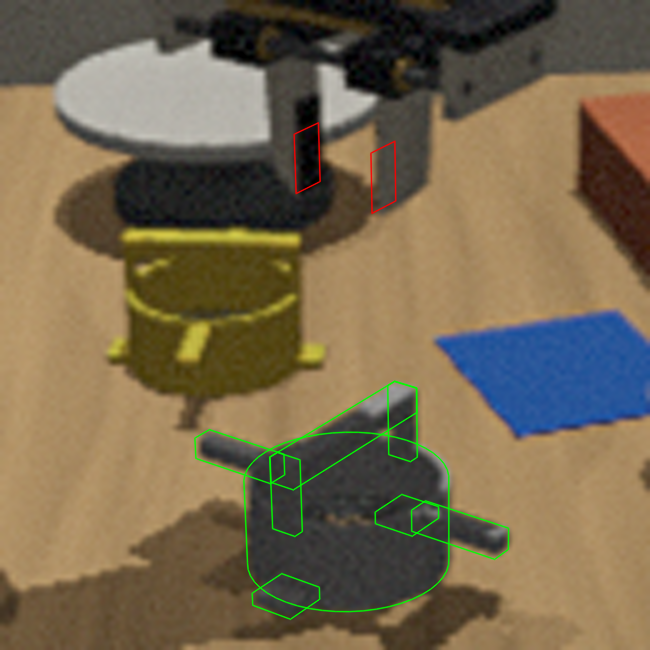

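```bash
python3 -m crank '[{"x":0,"y":0,"z":4.5,"rx":0,"ry":0,"rz":0.3,"hand":4.5},{"x":0,"y":0,"z":4.5,"rx":0,"ry":0,"rz":0,"hand":4.5},{"x":0,"y":0,"z":2.5,"rx":0,"ry":0,"rz":0,"hand":4.5},{"x":0,"y":0,"z":1,"rx":0,"ry":0,"rz":0,"hand":4.5}]'
python3 - <<'E'
from ovt import *
import plan; plan.st()
fingers("f2.png",sieve=(.5305,.2005,0,-.66))
E
```

```text
time_s: 3.92
tool_pos: [0.5265, 0.2015, 0.0751]
eef_rot: [-2.816, -1.39, 0.005]
ft_force: [-0.1, -0.5, 0.4]
grip_width: 0.0452
t 3.92 p [0.5265 0.2015 0.0751] yaw y -37.47 tilt [-0.0031 -0.0003] F [-0.13 -0.47  0.36] w 0.0452 q [-0.49  0.51  0.1   1.9  -0.07  0.74 -1.01]
```

View pics/f2.png

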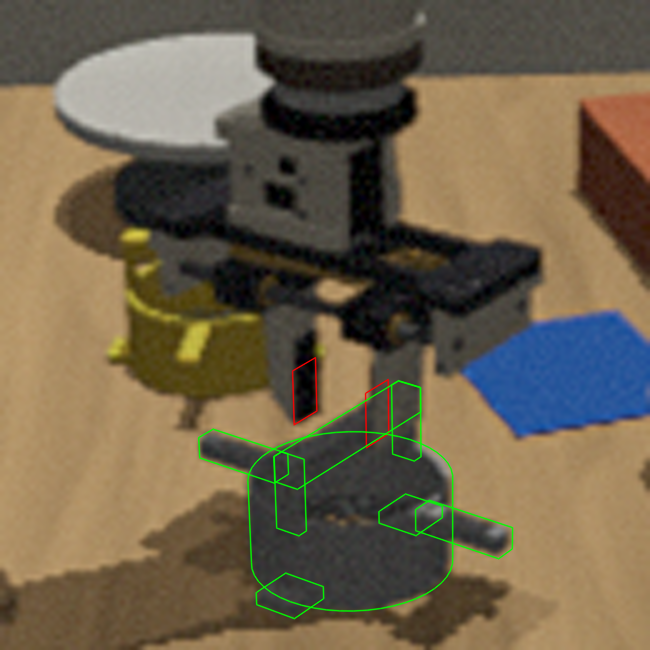

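```bash
python3 -m crank '[{"x":0,"y":0,"z":1.2,"rx":0,"ry":0,"rz":0,"hand":4.5},{"x":0,"y":0,"z":0.8,"rx":0,"ry":0,"rz":0,"hand":4.5},{"x":0,"y":0,"z":0,"rx":0,"ry":0,"rz":0,"hand":4.5}]' ;python3 plan.py .53 .2003 .055 -37.8 1
```

```text
time_s: 4.35
tool_pos: [0.5281, 0.2005, 0.0565]
eef_rot: [-2.819, -1.387, 0.001]
ft_force: [-0.3, -0.8, 0.3]
grip_width: 0.0451
t 4.35 p [0.5281 0.2005 0.0565] yaw y -37.61 tilt [-0.0005 -0.0001] F [-0.33 -0.81  0.28] w 0.0451 q [-0.49  0.54  0.1   1.9  -0.08  0.7  -1.  ]
total turn deg [-0.02  0.02  0.19] dist 0.0024
{'x': np.float64(0.1), 'y': np.float64(0.16), 'z': np.float64(0.15), 'rx': np.float64(-0.02), 'ry': np.float64(0.02), 'rz': np.float64(0.19)}
```

Now close with 30 N.

```bash
python3 -m crank '[{"x":0,"y":0.1,"z":0.1,"rx":0,"ry":0,"rz":0,"hand":4.5},{"x":0,"y":0,"z":0,"rx":0,"ry":0,"rz":0,"hand":1},{"x":0,"y":0,"z":0,"rx":0,"ry":0,"rz":0,"hand":1},{"x":0,"y":0,"z":0,"rx":0,"ry":0,"rz":0,"hand":1},{"x":0,"y":0,"z":0,"rx":0,"ry":0,"rz":0,"hand":1}]' 40;python3 plan.py
```

```text
time_s: 4.97
tool_pos: [0.5286, 0.2005, 0.0558]
eef_rot: [-2.818, -1.387, 0.001]
ft_force: [-1.8, 0.9, 2.2]
grip_width: 0.0136
t 4.97 p [0.5286 0.2005 0.0558] yaw y -37.59 tilt [-0.0009  0.0004] F [-1.81  0.85  2.18] w 0.0136 q [-0.48  0.54  0.09  1.9  -0.08  0.7  -1.  ]
```

```bash
python3 -m crank '[{"x":0,"y":0,"z":-1,"rx":0,"ry":0,"rz":0,"hand":0.5},{"x":0,"y":0,"z":-2.5,"rx":0,"ry":0,"rz":0,"hand":0.5},{"x":0,"y":0,"z":-3.5,"rx":0,"ry":0,"rz":0,"hand":0.5},{"x":0,"y":0,"z":-3,"rx":0,"ry":0,"rz":0,"hand":0.5},{"x":0,"y":0,"z":0,"rx":0,"ry":0,"rz":0,"hand":0.5}]'
python3 - <<'E'
from ovt import *
fingers("f3.png",sieve=(.5305,.2005,.1,-.66))
E
python3 plan.py 0.5296 -0.1125 0.165 -10.7 6
```

```text
time_s: 5.6
tool_pos: [0.5311, 0.2004, 0.1582]
eef_rot: [2.819, 1.386, 0.009]
ft_force: [0.0, -0.4, -4.1]
grip_width: 0.0137
t 5.65 p [0.5297 0.1999 0.1563] yaw y -37.63 tilt [0.0018 0.0007] F [-1.44 -0.81 -3.95] w 0.0134 q [-0.5   0.4   0.11  1.85 -0.06  0.9  -1.02]
total turn deg [  0.08  -0.08 -26.93] dist 0.3125
{'x': np.float64(-4.12), 'y': np.float64(3.18), 'z': np.float64(-0.15), 'rx': np.float64(0.01), 'ry': np.float64(-0.01), 'rz': np.float64(-4.49)}
{'x': np.float64(-4.36), 'y': np.float64(2.85), 'z': np.float64(-0.15), 'rx': np.float64(0.01), 'ry': np.float64(-0.01), 'rz': np.float64(-4.49)}
{'x': np.float64(-4.57), 'y': np.float64(2.5), 'z': np.float64(-0.15), 'rx': np.float64(0.01), 'ry': np.float64(-0.01), 'rz': np.float64(-4.49)}
{'x': np.float64(-4.75), 'y': np.float64(2.13), 'z': np.float64(-0.15), 'rx': np.float64(0.01), 'ry': np.float64(-0.01), 'rz': np.float64(-4.49)}
{'x': np.float64(-4.9), 'y': np.float64(1.75), 'z': np.float64(-0.15), 'rx': np.float64(0.01), 'ry': np.float64(-0.01), 'rz': np.float64(-4.49)}
{'x': np.float64(-5.02), 'y': np.float64(1.36), 'z': np.float64(-0.15), 'rx': np.float64(0.01), 'ry': np.float64(-0.01), 'rz': np.float64(-4.49)}
```

View pics/f3.png

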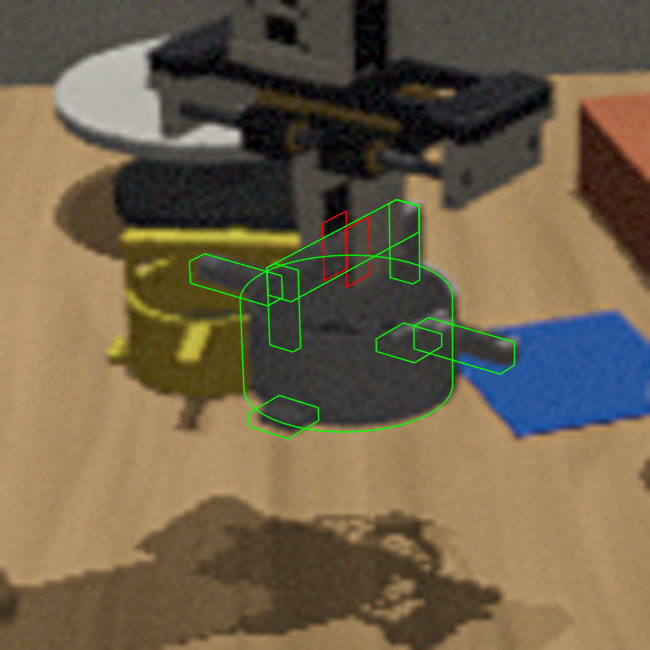

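```bash
python3 -m crank '[{"x":-1.4,"y":1.1,"z":-0.5,"rx":0,"ry":0,"rz":-1.5,"hand":0.5},{"x":-2.5,"y":1.9,"z":-0.4,"rx":0,"ry":0,"rz":-2.9,"hand":0.5},{"x":-3.1,"y":2.1,"z":0,"rx":0,"ry":0,"rz":-3,"hand":0.5},{"x":-3.2,"y":1.9,"z":0,"rx":0,"ry":0,"rz":-3,"hand":0.5},{"x":-3.4,"y":1.7,"z":0,"rx":0,"ry":0,"rz":-3,"hand":0.5}]';
python3 plan.py 0.5296 -0.1125 0.165 -10.7 5
```

```text
time_s: 6.28
tool_pos: [0.5288, 0.0367, 0.1626]
eef_rot: [-2.635, -1.708, 0.005]
ft_force: [0.6, -0.5, -4.1]
grip_width: 0.0135
t 6.28 p [0.5288 0.0367 0.1626] yaw y -24.11 tilt [-0.0035 -0.0006] F [ 0.56 -0.48 -4.07] w 0.0135 q [-0.22  0.34  0.13  1.92 -0.05  0.89 -0.49]
total turn deg [ -0.18   0.1  -13.41] dist 0.1492
{'x': np.float64(-2.72), 'y': np.float64(1.23), 'z': np.float64(-0.05), 'rx': np.float64(-0.04), 'ry': np.float64(0.02), 'rz': np.float64(-2.68)}
{'x': np.float64(-2.77), 'y': np.float64(1.1), 'z': np.float64(-0.05), 'rx': np.float64(-0.04), 'ry': np.float64(0.02), 'rz': np.float64(-2.68)}
{'x': np.float64(-2.82), 'y': np.float64(0.97), 'z': np.float64(-0.05), 'rx': np.float64(-0.04), 'ry': np.float64(0.02), 'rz': np.float64(-2.68)}
{'x': np.float64(-2.86), 'y': np.float64(0.84), 'z': np.float64(-0.05), 'rx': np.float64(-0.04), 'ry': np.float64(0.02), 'rz': np.float64(-2.68)}
{'x': np.float64(-2.9), 'y': np.float64(0.71), 'z': np.float64(-0.05), 'rx': np.float64(-0.04), 'ry': np.float64(0.02), 'rz': np.float64(-2.68)}
```

```bash
python3 -m crank '[{"x":-3.1,"y":1.4,"z":0,"rx":0,"ry":0,"rz":-3,"hand":0.5},{"x":-3.2,"y":1.3,"z":0,"rx":0,"ry":0,"rz":-3,"hand":0.5},{"x":-3.2,"y":1,"z":0,"rx":0,"ry":0,"rz":-3,"hand":0.5},{"x":-2.6,"y":0.7,"z":0,"rx":0,"ry":0,"rz":-2.6,"hand":0.5},{"x":-1.6,"y":0.3,"z":0,"rx":0,"ry":0,"rz":-1.8,"hand":0.5}]';
python3 -m crank '[{"x":0,"y":0,"z":0,"rx":0,"ry":0,"rz":0,"hand":0.5},{"x":0,"y":0,"z":0,"rx":0,"ry":0,"rz":0,"hand":0.5}]';
python3 plan.py 0.5296 -0.1125 0.165 -10.7 1
python3 - <<'E'
from ovt import *
a=shot("top","t4.png");
s=telemetry.get_state();p=s["tool_pos"];print(p)
fingers("f4.png",b=(190,370,230,370),f=3.3,sieve=(p[0],p[1],p[2]-.0555,np.radians(-10.7)))
E
```

```text
time_s: 6.9
tool_pos: [0.5279, -0.1091, 0.1625]
eef_rot: [-2.42, -1.999, 0.005]
ft_force: [0.2, -0.3, -3.8]
grip_width: 0.0137
time_s: 7.15
tool_pos: [0.5291, -0.106, 0.1635]
eef_rot: [-2.419, -2.001, 0.002]
ft_force: [-0.1, 0.0, -4.0]
grip_width: 0.0134
t 7.15 p [ 0.5291 -0.106   0.1635] yaw y -10.81 tilt [-0.0021  0.0009] F [-0.14  0.03 -4.01] w 0.0134 q [ 0.03  0.35  0.14  1.9  -0.06  0.9   0.02]
total turn deg [-0.13 -0.03 -0.11] dist 0.0067
{'x': np.float64(-0.63), 'y': np.float64(0.17), 'z': np.float64(-0.15), 'rx': np.float64(-0.13), 'ry': np.float64(-0.03), 'rz': np.float64(-0.11)}
[ 0.52937128 -0.10571769  0.16380539]
```

View pics/f4.png

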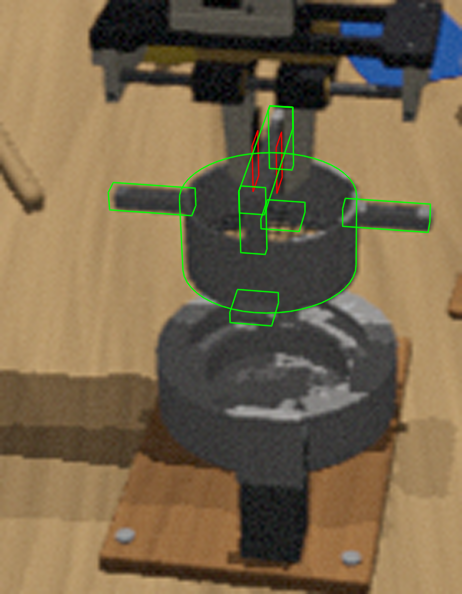

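View pics/t4.png

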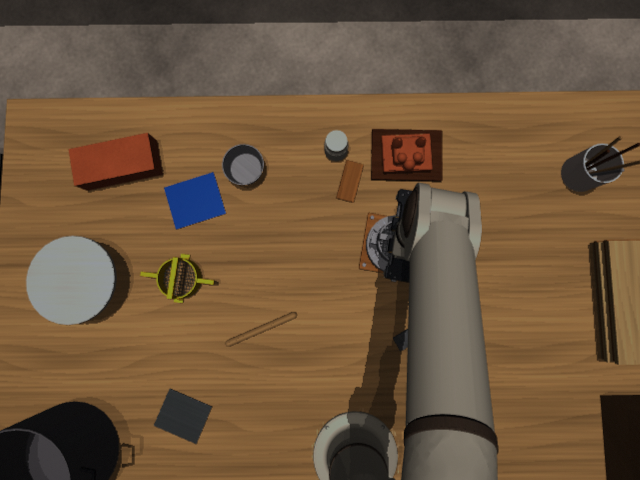

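Run:
```python
from ov import *
s=telemetry.get_state();p=s["tool_pos"];M=R.from_rotvec(s["eef_rot"]).as_matrix();yaw=np.arctan2(M[1,1],M[0,1])
C=shot("side")
d=sil("sieve_mid","side",(312,265))
print(d["extent"],d["p"])
e=d["extent"];roi=[int(e[0])-10,int(e[1])-10,int(e[2])+10,int(e[3])+10]
reg=d["region"].astype(np.float32)
cv2.imwrite("pics/m.png",d["region"].astype(np.uint8)*255)
for dz in(-.0555,):
  v,f=fit(lambda v:place(SIEVE,v[0],v[1],p[2]+dz,v[2]),[(C,reg,roi)],[p[0],p[1],yaw]);print("3dof",v-[p[0],p[1],yaw],f)
v,f=fit(lambda v:place(SIEVE,v[0],v[1],v[3],v[2]),[(C,reg,roi)],[p[0],p[1],yaw,p[2]-.0555],step=(.006,.006,.1,.006));print("4dof",v-[p[0],p[1],yaw,p[2]-.0555],f)
im=cv2.cvtColor(cv2.imread("pics/side0.png"),cv2.COLOR_BGR2RGB);C0=dict(C);C0["pixels"]=im
draw(C0,"side",(.5325,-.113,np.radians(-10.7)),"pfs.png",(268,325,255,360),f=7)
```

```text
[267.2, 226.1, 362.5, 288.3] 0.61
3dof [ 0.00174653 -0.00019267  0.00909476] 452.8125
4dof [ 0.00285097  0.03718272  0.02302404 -0.02379973] 344.25
```

View pics/pfs.png

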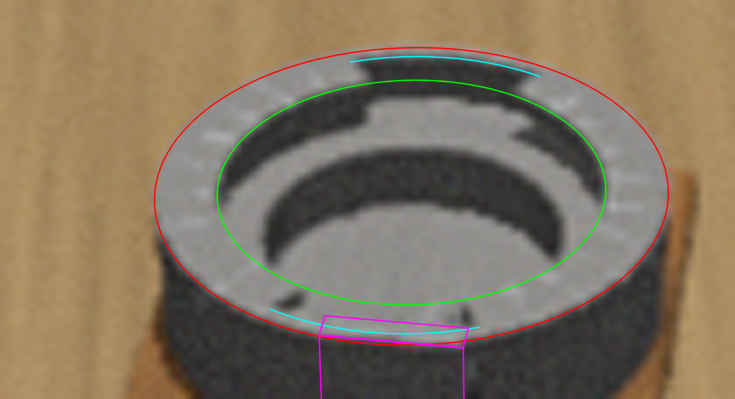

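```bash
python3 -m crank '[{"x":-0.66,"y":0.32,"z":1.5,"rx":0,"ry":0,"rz":0,"hand":0.5},{"x":0,"y":0,"z":1.5,"rx":0,"ry":0,"rz":0,"hand":0.5},{"x":0,"y":0,"z":1,"rx":0,"ry":0,"rz":0,"hand":0.5},{"x":0,"y":0,"z":0.5,"rx":0,"ry":0,"rz":0,"hand":0.5},{"x":0,"y":0,"z":0,"rx":0,"ry":0,"rz":0,"hand":0.5}]';
python3 -m crank '[{"x":0,"y":0,"z":0,"rx":0,"ry":0,"rz":0,"hand":0.5},{"x":0,"y":0,"z":0,"rx":0,"ry":0,"rz":0,"hand":0.5}]';
python3 plan.py 0.5313 -0.1128 0.0935 -10.7 1
python3 - <<'E'
from ovt import *
s=telemetry.get_state();p=s["tool_pos"]
fingers("f5.png",b=(210,350,240,370),f=4.2,sieve=(p[0]+.0012,p[1],p[2]-.0555,np.radians(-10.7)))
E
```

```text
time_s: 7.98
tool_pos: [0.5314, -0.1142, 0.1192]
eef_rot: [-2.42, -2.002, 0.001]
ft_force: [-0.4, 0.7, -4.0]
grip_width: 0.0138
time_s: 8.22
tool_pos: [0.5322, -0.1143, 0.1202]
eef_rot: [2.42, 2.002, 0.001]
ft_force: [0.2, 0.4, -4.1]
grip_width: 0.0134
t 8.22 p [ 0.5322 -0.1143  0.1202] yaw y -10.81 tilt [ 0.001  -0.0001] F [ 0.16  0.36 -4.09] w 0.0134 q [ 0.05  0.42  0.14  1.92 -0.08  0.81  0.04]
total turn deg [ 0.06 -0.   -0.11] dist 0.0268
{'x': np.float64(0.13), 'y': np.float64(-0.12), 'z': np.float64(2.67), 'rx': np.float64(0.06), 'ry': np.float64(-0.0), 'rz': np.float64(-0.11)}
```

View pics/f5.png

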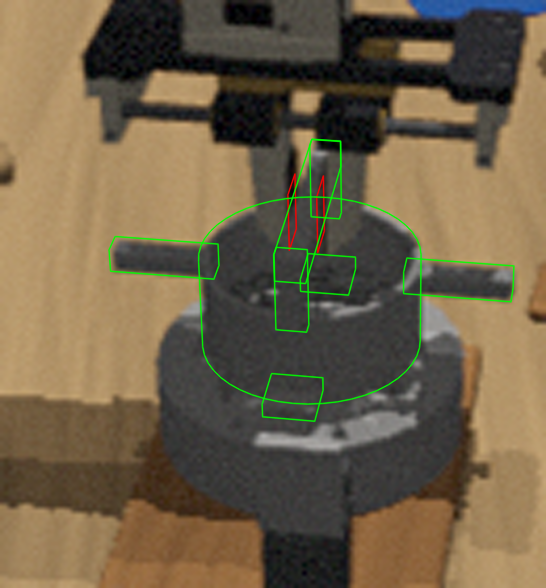

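```bash
python3 -m crank '[{"x":0.13,"y":-0.1,"z":0.5,"rx":0,"ry":0,"rz":0,"hand":0.5},{"x":0,"y":0,"z":0.5,"rx":0,"ry":0,"rz":0,"hand":0.5},{"x":0,"y":0,"z":0.3,"rx":0,"ry":0,"rz":0,"hand":0.5},{"x":0,"y":0,"z":0.3,"rx":0,"ry":0,"rz":0,"hand":0.5}]'; python3 plan.py
```

```text
time_s: 8.78
tool_pos: [0.5309, -0.1129, 0.1033]
eef_rot: [-2.421, -2.002, 0.0]
ft_force: [-0.2, -1.1, -4.0]
grip_width: 0.0138
t 8.78 p [ 0.5309 -0.1129  0.1033] yaw y -10.82 tilt [-0.0003  0.    ] F [-0.25 -1.08 -4.  ] w 0.0138 q [ 0.05  0.44  0.13  1.94 -0.08  0.77  0.04]
```

Below the collar top with no contact force, so the lugs are passing through the gaps. Continuing slowly.

```bash
python3 -m crank '[{"x":0,"y":0,"z":0.3,"rx":0,"ry":0,"rz":0,"hand":0.5},{"x":0,"y":0,"z":0.3,"rx":0,"ry":0,"rz":0,"hand":0.5},{"x":0,"y":0,"z":0.1,"rx":0,"ry":0,"rz":0,"hand":0.5}]'; python3 plan.py
```

```text
time_s: 9.15
tool_pos: [0.5309, -0.1128, 0.0965]
eef_rot: [-2.421, -2.002, 0.0]
ft_force: [0.3, 0.5, -4.1]
grip_width: 0.0137
t 9.15 p [ 0.5309 -0.1128  0.0965] yaw y -10.82 tilt [-0.0003  0.0001] F [ 0.26  0.53 -4.13] w 0.0137 q [ 0.05  0.45  0.13  1.94 -0.08  0.76  0.04]
```

```bash
python3 -m crank '[{"x":0,"y":0,"z":0.1,"rx":0,"ry":0,"rz":0,"hand":0.5},{"x":0,"y":0,"z":0.1,"rx":0,"ry":0,"rz":0,"hand":0.5}]';python3 -m crank '[{"x":0,"y":0,"z":0.1,"rx":0,"ry":0,"rz":0,"hand":0.5},{"x":0,"y":0,"z":0,"rx":0,"ry":0,"rz":0,"hand":0.5}]'
```

```text
time_s: 9.4
tool_pos: [0.5311, -0.1129, 0.0948]
eef_rot: [2.421, 2.002, 0.0]
ft_force: [-0.9, 0.7, -4.1]
grip_width: 0.0138
time_s: 9.65
tool_pos: [0.5311, -0.1128, 0.0938]
eef_rot: [2.421, 2.002, 0.0]
ft_force: [-0.1, 0.4, -3.1]
grip_width: 0.0136
```

```bash
python3 -m crank '[{"x":0,"y":0,"z":0.1,"rx":0,"ry":0,"rz":0,"hand":0.5},{"x":0,"y":0,"z":0,"rx":0,"ry":0,"rz":0,"hand":0.5}]'
python3 - <<'E'
from ovt import *
s=telemetry.get_state();p=s["tool_pos"];print(p,s["ft_force"])
fingers("f6.png",b=(210,350,240,370),f=4.2,sieve=(.5325,-.113,.038,np.radians(-10.7)))
E
```

```text
time_s: 9.9
tool_pos: [0.5312, -0.1128, 0.0937]
eef_rot: [2.421, 2.002, 0.001]
ft_force: [-3.4, 0.7, 6.6]
grip_width: 0.0135
[ 0.53116887 -0.11283738  0.09372579] [-3.36522418  0.66251614  6.64454217]
```

View pics/f6.png

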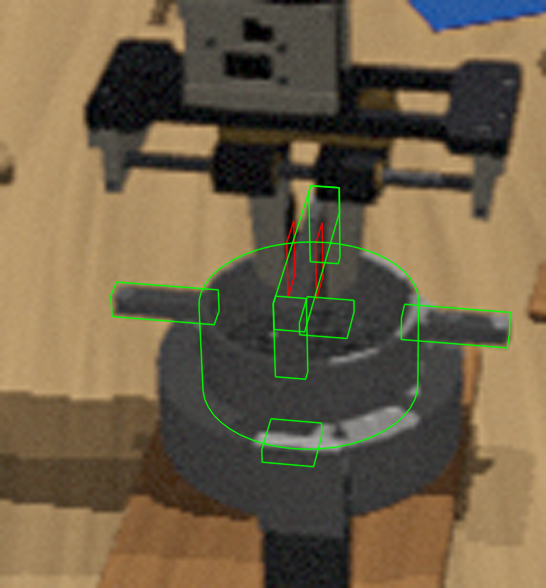

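```bash
python3 -m crank '[{"x":0,"y":0,"z":-0.1,"rx":0,"ry":0,"rz":0,"hand":0.5},{"x":0,"y":0,"z":0,"rx":0,"ry":0,"rz":0,"hand":4.5},{"x":0,"y":0,"z":0,"rx":0,"ry":0,"rz":0,"hand":4.5},{"x":0,"y":0,"z":0,"rx":0,"ry":0,"rz":0,"hand":4.5},{"x":0,"y":0,"z":0,"rx":0,"ry":0,"rz":0,"hand":4.5}]'
python3 -m crank '[{"x":0,"y":0,"z":-2,"rx":0,"ry":0,"rz":0,"hand":4.5},{"x":0,"y":0,"z":-4,"rx":0,"ry":0,"rz":0,"hand":4.5},{"x":0,"y":0,"z":-4,"rx":0,"ry":0,"rz":0,"hand":4.5},{"x":0,"y":0,"z":0,"rx":0,"ry":0,"rz":0,"hand":0},{"x":0,"y":0,"z":0,"rx":0,"ry":0,"rz":0,"hand":0}]'
python3 - <<'E'
from ovt import *
import plan;plan.st()
fingers("f7.png",b=(210,350,240,370),f=4.2,sieve=(.5325,-.113,.038,np.radians(-10.7)))
# path waypoints: other arm at pan -x, push face; finger behind at pan -y side
c=np.array([.5313,-.1128]);th=np.radians(-10.8)
for a in(180+35,180+22,180,150,120,95,90):
    t=np.radians(a)+th
    print(a,np.round(c+.084*np.array([np.cos(t),np.sin(t)]),4))
E
```

```text
time_s: 10.58
tool_pos: [0.5311, -0.1128, 0.0937]
eef_rot: [2.421, 2.002, 0.0]
ft_force: [-0.6, 0.4, 0.4]
grip_width: 0.0442
time_s: 11.2
tool_pos: [0.5307, -0.1127, 0.1934]
eef_rot: [-2.421, -2.002, 0.0]
ft_force: [-0.6, 0.5, -0.4]
grip_width: 0.0296
t 11.2 p [ 0.5307 -0.1127  0.1934] yaw y -10.81 tilt [-0.0003  0.0002] F [-0.59  0.53 -0.45] w 0.0296 q [ 0.04  0.32  0.15  1.87 -0.06  0.96  0.02]
215 [ 0.4547 -0.1472]
202 [ 0.4489 -0.1291]
180 [ 0.4488 -0.0971]
150 [ 0.4677 -0.0579]
120 [ 0.5037 -0.0335]
95 [ 0.5398 -0.0292]
90 [ 0.547  -0.0303]
```

View pics/f7.png

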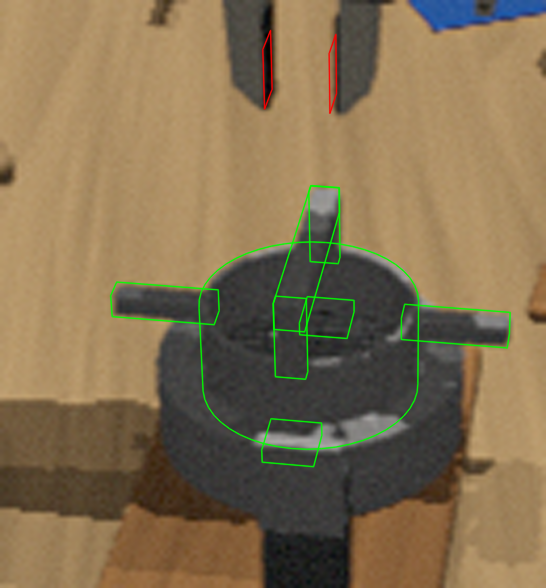

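```bash
python3 plan.py .4499 -.1334 .17 14.2 4
```

```text
t 11.25 p [ 0.5302 -0.1126  0.1927] yaw y -10.81 tilt [-0.0017  0.0003] F [-0.44 -0.14 -1.07] w 0.0257 q [ 0.04  0.32  0.15  1.87 -0.06  0.96  0.02]
total turn deg [-1.000e-01 -2.000e-02 -2.501e+01] dist 0.086
{'x': np.float64(-0.89), 'y': np.float64(-1.87), 'z': np.float64(0.57), 'rx': np.float64(-0.02), 'ry': np.float64(-0.0), 'rz': np.float64(-6.25)}
{'x': np.float64(-0.68), 'y': np.float64(-1.96), 'z': np.float64(0.57), 'rx': np.float64(-0.02), 'ry': np.float64(-0.0), 'rz': np.float64(-6.25)}
{'x': np.float64(-0.46), 'y': np.float64(-2.02), 'z': np.float64(0.57), 'rx': np.float64(-0.02), 'ry': np.float64(-0.0), 'rz': np.float64(-6.25)}
{'x': np.float64(-0.24), 'y': np.float64(-2.06), 'z': np.float64(0.57), 'rx': np.float64(-0.02), 'ry': np.float64(-0.0), 'rz': np.float64(-6.25)}
```

```bash
python3 -m crank '[{"x":-0.9,"y":-1.9,"z":0,"rx":0,"ry":0,"rz":-6.3,"hand":0},{"x":-0.7,"y":-2,"z":0.5,"rx":0,"ry":0,"rz":-6.3,"hand":0},{"x":-0.5,"y":-2,"z":0.5,"rx":0,"ry":0,"rz":-6.3,"hand":0},{"x":-0.2,"y":-2.1,"z":0.5,"rx":0,"ry":0,"rz":-6.1,"hand":0},{"x":0,"y":0,"z":0,"rx":0,"ry":0,"rz":0,"hand":0}]'
python3 plan.py .4499 -.1334 .066 14.2 3
python3 - <<'E'
from ovt import *
fingers("f8.png",b=(200,350,230,370),f=4,sieve=(.5325,-.113,.038,np.radians(-10.7)))
E
```

```text
time_s: 11.88
tool_pos: [0.4473, -0.1342, 0.1771]
eef_rot: [-1.931, -2.474, 0.003]
ft_force: [1.2, 0.1, 0.6]
grip_width: 0.0005
t 11.88 p [ 0.4473 -0.1342  0.1771] yaw y 14.06 tilt [-0.0041  0.0008] F [1.19 0.09 0.55] w 0.0005 q [ 0.15  0.21  0.1   2.06 -0.03  0.88  0.5 ]
total turn deg [-0.22 -0.1  -0.14] dist 0.1112
{'x': np.float64(-0.0), 'y': np.float64(0.11), 'z': np.float64(3.7), 'rx': np.float64(-0.07), 'ry': np.float64(-0.03), 'rz': np.float64(-0.05)}
{'x': np.float64(0.0), 'y': np.float64(0.1), 'z': np.float64(3.7), 'rx': np.float64(-0.07), 'ry': np.float64(-0.03), 'rz': np.float64(-0.05)}
{'x': np.float64(0.0), 'y': np.float64(0.1), 'z': np.float64(3.7), 'rx': np.float64(-0.07), 'ry': np.float64(-0.03), 'rz': np.float64(-0.05)}
```

View pics/f8.png

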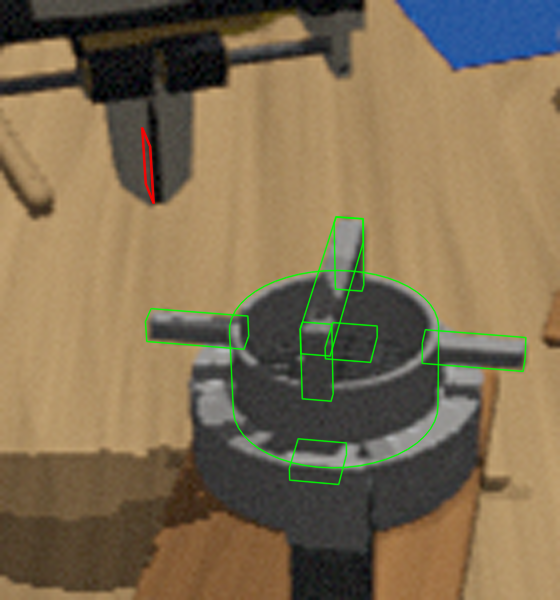

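```bash
python3 -m crank '[{"x":0,"y":0.1,"z":4,"rx":0,"ry":0,"rz":0,"hand":0},{"x":0,"y":0.1,"z":4,"rx":0,"ry":0,"rz":0,"hand":0},{"x":0,"y":0,"z":2,"rx":0,"ry":0,"rz":0,"hand":0},{"x":0,"y":0,"z":1,"rx":0,"ry":0,"rz":0,"hand":0},{"x":0,"y":0,"z":0,"rx":0,"ry":0,"rz":0,"hand":0}]'
python3 plan.py .4499 -.1334 .066 14.2 1
python3 - <<'E'
from ovt import *
fingers("f9.png",b=(200,350,230,370),f=4,sieve=(.5325,-.113,.038,np.radians(-10.7)))
E
```

```text
time_s: 12.55
tool_pos: [0.452, -0.1333, 0.0682]
eef_rot: [-1.93, -2.478, 0.001]
ft_force: [0.5, -0.5, -0.1]
grip_width: 0.0003
t 12.55 p [ 0.452  -0.1333  0.0682] yaw y 14.17 tilt [-0.0009  0.0003] F [ 0.45 -0.51 -0.08] w 0.0003 q [ 0.16  0.4   0.08  2.12 -0.06  0.63  0.53]
total turn deg [-0.05 -0.03 -0.03] dist 0.0031
{'x': np.float64(0.04), 'y': np.float64(-0.21), 'z': np.float64(0.22), 'rx': np.float64(-0.05), 'ry': np.float64(-0.03), 'rz': np.float64(-0.03)}
```

View pics/f9.png

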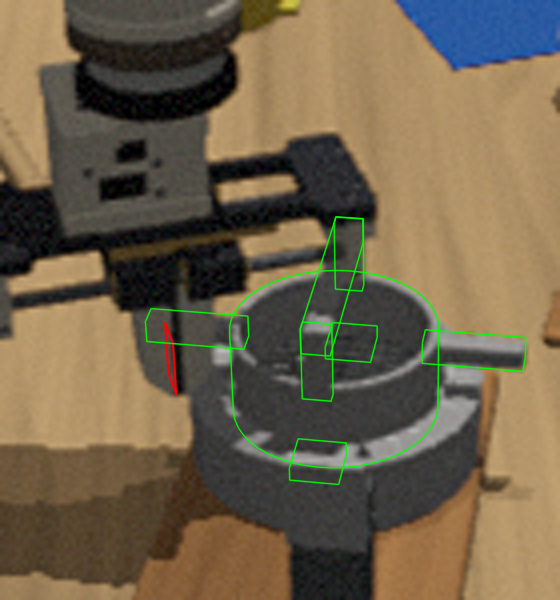

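```bash
python3 -m crank '[{"x":1.2,"y":-0.1,"z":0.15,"rx":0,"ry":0,"rz":8,"hand":0},{"x":0.9,"y":0.05,"z":0,"rx":0,"ry":0,"rz":6,"hand":0},{"x":0.9,"y":0.05,"z":0,"rx":0,"ry":0,"rz":6,"hand":0},{"x":0.9,"y":0.05,"z":0,"rx":0,"ry":0,"rz":6,"hand":0}]'
python3 - <<'E'
from ovt import *
import plan;plan.st()
s=telemetry.get_state();d=s["tool_pos"][:2]-np.array([.5313,-.1128]);print(np.hypot(*d),np.degrees(np.arctan2(d[1],d[0]))+10.8)
fingers("f10.png",b=(200,350,230,370),f=4)
E
```

```text
time_s: 13.1
tool_pos: [0.4493, -0.0958, 0.0682]
eef_rot: [2.442, 1.975, 0.0]
ft_force: [-4.3, -4.7, 2.1]
grip_width: 0.0003
t 13.1 p [ 0.4493 -0.0958  0.0682] yaw y -12.07 tilt [ 0.0005 -0.0006] F [-4.34 -4.66  2.09] w 0.0003 q [-0.01  0.38  0.19  2.15 -0.12  0.61  0.05]
0.08373117755156571 179.06653098824728
```

View pics/f10.png

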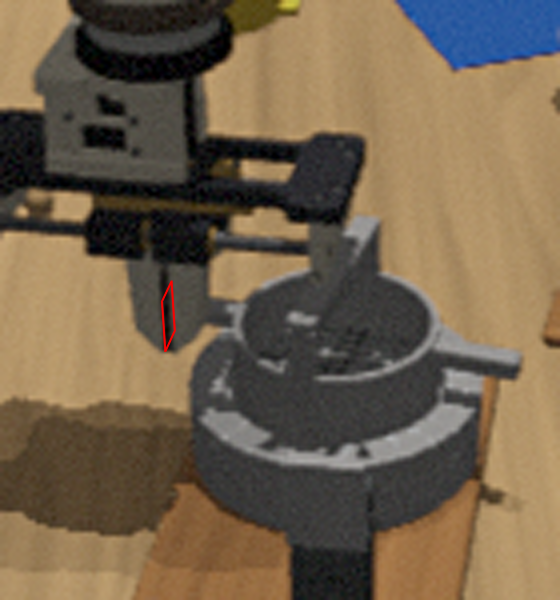

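```bash
python3 -m crank '[{"x":1.2,"y":0.08,"z":-0.2,"rx":0,"ry":0,"rz":8,"hand":0},{"x":1.2,"y":0.08,"z":0,"rx":0,"ry":0,"rz":8,"hand":0},{"x":1.2,"y":0.08,"z":0,"rx":0,"ry":0,"rz":8,"hand":0},{"x":1.2,"y":0.08,"z":0,"rx":0,"ry":0,"rz":8,"hand":0}]'
python3 - <<'E'
from ovt import *
import plan;plan.st()
s=telemetry.get_state();d=s["tool_pos"][:2]-np.array([.5313,-.1128]);print(np.hypot(*d),np.degrees(np.arctan2(d[1],d[0]))+10.8)
fingers("f11.png",b=(200,350,230,370),f=4)
E
```

```text
time_s: 13.65
tool_pos: [0.4681, -0.0539, 0.0691]
eef_rot: [-2.891, -1.225, 0.008]
ft_force: [-5.1, -2.0, -0.6]
grip_width: 0.0001
t 13.65 p [ 0.4681 -0.0539  0.0691] yaw y -44.08 tilt [-0.0057 -0.    ] F [-5.13 -2.04 -0.65] w 0.0001 q [-0.21  0.41  0.31  2.12 -0.21  0.64 -0.52]
0.08633919043934263 147.82178264591172
```

View pics/f11.png

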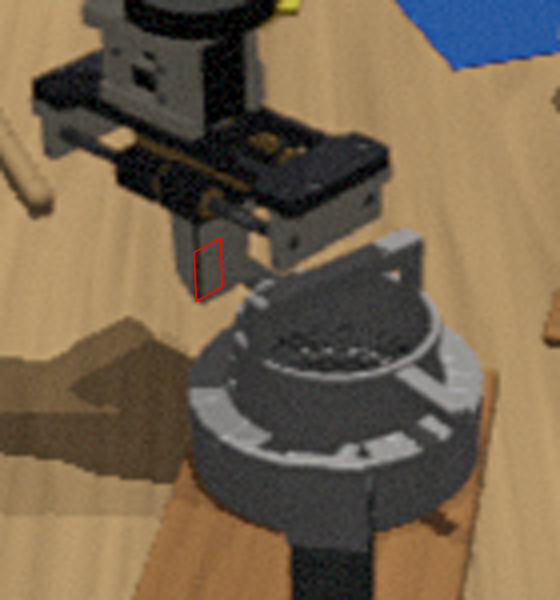

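```bash
python3 -m crank '[{"x":1.2,"y":0.2,"z":0,"rx":0,"ry":0,"rz":8,"hand":0},{"x":1.2,"y":0.1,"z":0,"rx":0,"ry":0,"rz":8,"hand":0},{"x":1.2,"y":0.1,"z":0,"rx":0,"ry":0,"rz":8,"hand":0},{"x":1.2,"y":0.1,"z":0,"rx":0,"ry":0,"rz":8,"hand":0}]'
python3 - <<'E'
from ovt import *
import plan;plan.st()
s=telemetry.get_state();d=s["tool_pos"][:2]-np.array([.5313,-.1128]);print(np.hypot(*d),np.degrees(np.arctan2(d[1],d[0]))+10.8)
fingers("f12.png",b=(200,350,230,370),f=4)
E
```

```text
time_s: 14.2
tool_pos: [0.5131, -0.0299, 0.0696]
eef_rot: [-3.117, -0.386, 0.001]
ft_force: [-1.6, -0.6, -0.7]
grip_width: 0.0004
t 14.2 p [ 0.5131 -0.0299  0.0696] yaw y -75.88 tilt [-0.0011  0.0011] F [-1.62 -0.57 -0.71] w 0.0004 q [-0.35  0.49  0.44  2.03 -0.32  0.69 -1.03]
0.08485385654001744 113.21795680404037
```

View pics/f12.png

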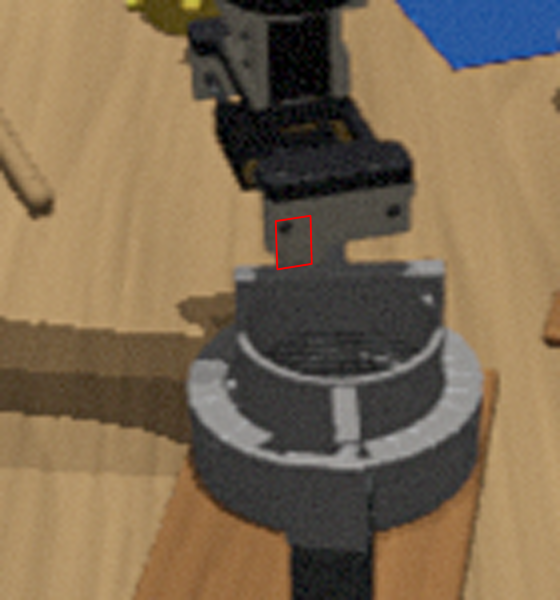

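```bash
python3 -m crank '[{"x":0.7,"y":0.05,"z":0,"rx":0,"ry":0,"rz":5,"hand":0},{"x":0.6,"y":0.05,"z":0,"rx":0,"ry":0,"rz":4,"hand":0}]'
python3 -m crank '[{"x":0.3,"y":0,"z":0,"rx":0,"ry":0,"rz":2,"hand":0}]'
python3 -m crank '[{"x":0.3,"y":0,"z":0,"rx":0,"ry":0,"rz":2,"hand":0}]'
python3 -m crank '[{"x":0.3,"y":0,"z":0,"rx":0,"ry":0,"rz":0,"hand":0}]'
```

```text
time_s: 14.5
tool_pos: [0.5254, -0.0279, 0.0696]
eef_rot: [-3.136, -0.146, 0.003]
ft_force: [-3.6, 1.3, 3.8]
grip_width: 0.0004
time_s: 14.62
tool_pos: [0.5286, -0.0279, 0.0695]
eef_rot: [-3.139, -0.091, 0.002]
ft_force: [-7.8, 1.4, 5.8]
grip_width: 0.0003
time_s: 14.75
tool_pos: [0.5296, -0.0275, 0.0692]
eef_rot: [-3.139, -0.036, 0.008]
ft_force: [-11.6, 3.2, 9.5]
grip_width: 0.0006
time_s: 14.88
tool_pos: [0.5301, -0.0274, 0.0687]
eef_rot: [-3.138, -0.037, 0.016]
ft_force: [-17.8, 3.4, 12.4]
grip_width: 0.0005
```

```bash
python3 -m crank '[{"x":-0.6,"y":0,"z":0,"rx":0,"ry":0,"rz":0,"hand":0},{"x":-1.5,"y":0,"z":0,"rx":0,"ry":0,"rz":0,"hand":0},{"x":-1.5,"y":-0.5,"z":-1,"rx":0,"ry":0,"rz":0,"hand":0},{"x":0,"y":-1,"z":-5,"rx":0,"ry":0,"rz":0,"hand":0},{"x":0,"y":0,"z":-5,"rx":0,"ry":0,"rz":0,"hand":0}]'
python3 - <<'E'
from ovt import *
import plan;plan.st()
fingers("f13.png",b=(200,350,230,370),f=4,sieve=(.5325,-.113,.038,np.radians(-100.7)))
shot("top","t13.png")
E
```

```text
time_s: 15.5
tool_pos: [0.4986, -0.0136, 0.1804]
eef_rot: [-3.141, -0.036, -0.001]
ft_force: [0.9, 0.3, -0.4]
grip_width: 0.0001
t 15.5 p [ 0.4986 -0.0136  0.1804] yaw y -88.69 tilt [0.0005 0.    ] F [ 0.87  0.32 -0.44] w 0.0001 q [-0.54  0.29  0.6   2.   -0.21  0.91 -1.38]
```

View pics/f13.png

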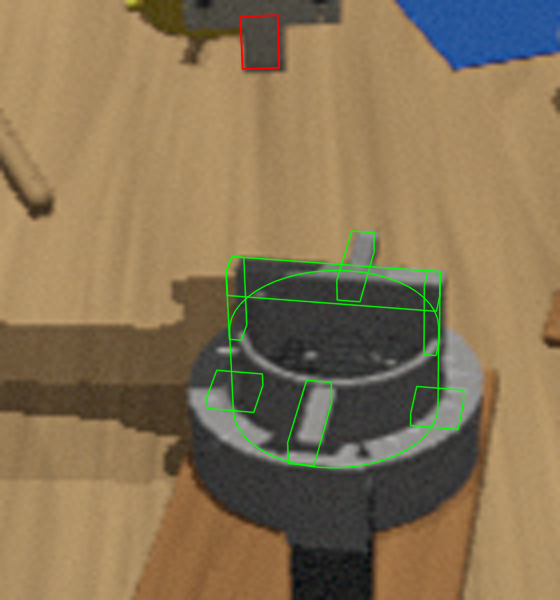

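View pics/t13.png

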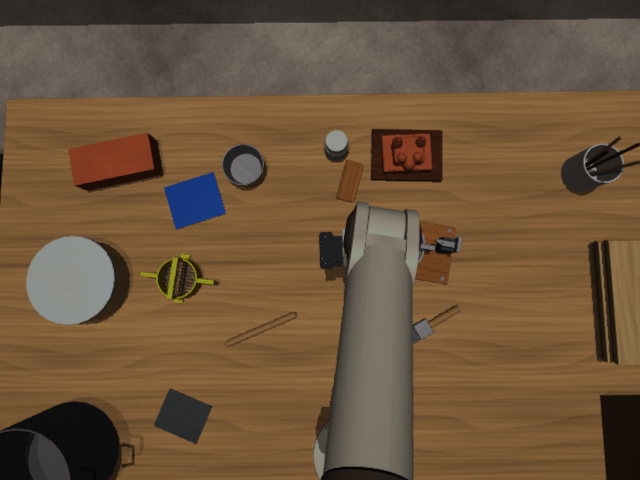

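```bash
python3 - <<'E'
from ov import *
C=shot("side")
for q in("sieve_mid","sieve_bar"):
    d=sil(q,"side",(315,290))
    if d is None: print("none");continue
    e=d["extent"];print(e,d["p"]);roi=[int(e[0])-10,int(e[1])-10,int(e[2])+10,int(e[3])+10]
    v,f=fit(lambda v:place(SIEVE,v[0],v[1],.038,v[2]),[(C,d["region"].astype(np.float32),roi)],[.5325,-.113,np.radians(-100.7)]);print(v[:2],np.degrees(v[2]),f)
draw(C,"side",(.5325,-.113,np.radians(-10.7)),"k13.png",(265,365,260,360),f=5.5,kp=.004)
E
python3 - <<'E'
import numpy as np
c=np.array([.5315,-.113]);th=np.radians(-10.7)
M=np.array([[np.cos(th),-np.sin(th)],[np.sin(th),np.cos(th)]])
for py in(-.215,-.205,-.171,-.141,-.138): print(py,np.round(c+M@[.020,py],4))
E
```

```text
[287.1, 258.8, 343.4, 314.2] 0.84
[ 0.5366063  -0.10812601] -100.4780718737688 404.625
[286.0, 258.8, 345.1, 315.3] 0.73
[ 0.53635398 -0.10704942] -100.77114117722067 355.5
-0.215 [ 0.5112 -0.328 ]
-0.205 [ 0.5131 -0.3181]
-0.171 [ 0.5194 -0.2847]
-0.141 [ 0.525  -0.2553]
-0.138 [ 0.5255 -0.2523]
```

View pics/k13.png

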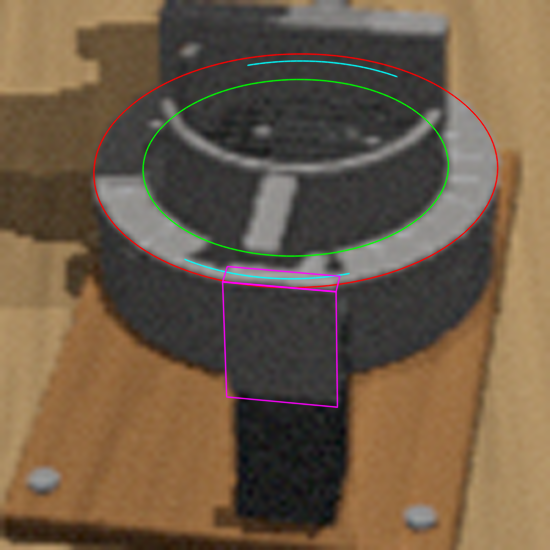

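```bash
python3 plan.py .514 -.313 .18 -10.7 10 | cut -c1-200 | sed 's/np.float64//g'
```

```text
t 15.75 p [ 0.4988 -0.0139  0.1792] yaw y -88.76 tilt [0.001  0.0007] F [ 0.88 -0.25 -0.34] w 0.0005 q [-0.54  0.29  0.6   2.   -0.21  0.91 -1.37]
total turn deg [ 1.000e-02 -8.000e-02 -7.806e+01] dist 0.2995
{'x': (0.09), 'y': (2.99), 'z': (-0.01), 'rx': (0.0), 'ry': (-0.01), 'rz': (-7.81)}
{'x': (-0.32), 'y': (2.98), 'z': (-0.01), 'rx': (0.0), 'ry': (-0.01), 'rz': (-7.81)}
{'x': (-0.72), 'y': (2.91), 'z': (-0.01), 'rx': (0.0), 'ry': (-0.01), 'rz': (-7.81)}
{'x': (-1.11), 'y': (2.78), 'z': (-0.01), 'rx': (0.0), 'ry': (-0.01), 'rz': (-7.81)}
{'x': (-1.48), 'y': (2.61), 'z': (-0.01), 'rx': (0.0), 'ry': (-0.01), 'rz': (-7.81)}
{'x': (-1.82), 'y': (2.38), 'z': (-0.01), 'rx': (0.0), 'ry': (-0.01), 'rz': (-7.81)}
{'x': (-2.12), 'y': (2.11), 'z': (-0.01), 'rx': (0.0), 'ry': (-0.01), 'rz': (-7.81)}
{'x': (-2.39), 'y': (1.8), 'z': (-0.01), 'rx': (0.0), 'ry': (-0.01), 'rz': (-7.81)}
{'x': (-2.61), 'y': (1.46), 'z': (-0.01), 'rx': (0.0), 'ry': (-0.01), 'rz': (-7.81)}
{'x': (-2.79), 'y': (1.09), 'z': (-0.01), 'rx': (0.0), 'ry': (-0.01), 'rz': (-7.81)}
```

```bash
python3 -m crank '[{"x":0.1,"y":3,"z":-0.2,"rx":0,"ry":0,"rz":-7.8,"hand":0},{"x":-0.3,"y":3,"z":-0.2,"rx":0,"ry":0,"rz":-7.8,"hand":0},{"x":-0.7,"y":2.9,"z":0,"rx":0,"ry":0,"rz":-7.8,"hand":0},{"x":-1.1,"y":2.8,"z":0,"rx":0,"ry":0,"rz":-7.8,"hand":0},{"x":-1.5,"y":2.6,"z":0,"rx":0,"ry":0,"rz":-7.8,"hand":0}]'
python3 -m crank '[{"x":-1.8,"y":2.4,"z":0,"rx":0,"ry":0,"rz":-7.8,"hand":0},{"x":-2.1,"y":2.1,"z":0,"rx":0,"ry":0,"rz":-7.8,"hand":0},{"x":-2.4,"y":1.8,"z":0,"rx":0,"ry":0,"rz":-7.8,"hand":0},{"x":-2.6,"y":1.5,"z":0,"rx":0,"ry":0,"rz":-7.8,"hand":0},{"x":-2.8,"y":1.1,"z":0,"rx":0,"ry":0,"rz":-7.8,"hand":0}]'
python3 -m crank '[{"x":0,"y":0,"z":0,"rx":0,"ry":0,"rz":0,"hand":0}]'
python3 plan.py .5145 -.313 .09 -10.7 3 | sed 's/np.float64//g'
python3 - <<'E'
from ovt import *
fingers("f14.png",b=(180,400,220,400),f=2.7)
shot("top","t14.png")
E
```

```text
time_s: 16.38
tool_pos: [0.5057, -0.1647, 0.1813]
eef_rot: [-2.946, -1.086, 0.004]
ft_force: [0.4, 0.5, 0.1]
grip_width: 0.001
time_s: 17.0
tool_pos: [0.5138, -0.314, 0.1809]
eef_rot: [-2.414, -2.006, 0.002]
ft_force: [-0.2, 0.7, -0.4]
grip_width: 0.0006
time_s: 17.12
tool_pos: [0.5128, -0.3165, 0.1813]
eef_rot: [-2.424, -1.997, 0.004]
ft_force: [-0.8, 0.1, 0.7]
grip_width: 0.0004
t 17.12 p [ 0.5128 -0.3165  0.1813] yaw y -11.04 tilt [-0.0029 -0.0005] F [-0.81  0.06  0.66] w 0.0004 q [ 0.2   0.45  0.4   1.74 -0.2   0.99  0.49]
total turn deg [-0.16  0.06 -0.34] dist 0.0914
{'x': (0.13), 'y': (0.04), 'z': (3.04), 'rx': (-0.05), 'ry': (0.02), 'rz': (-0.11)}
{'x': (0.13), 'y': (0.04), 'z': (3.04), 'rx': (-0.05), 'ry': (0.02), 'rz': (-0.11)}
{'x': (0.13), 'y': (0.04), 'z': (3.04), 'rx': (-0.05), 'ry': (0.02), 'rz': (-0.11)}
```

View pics/f14.png

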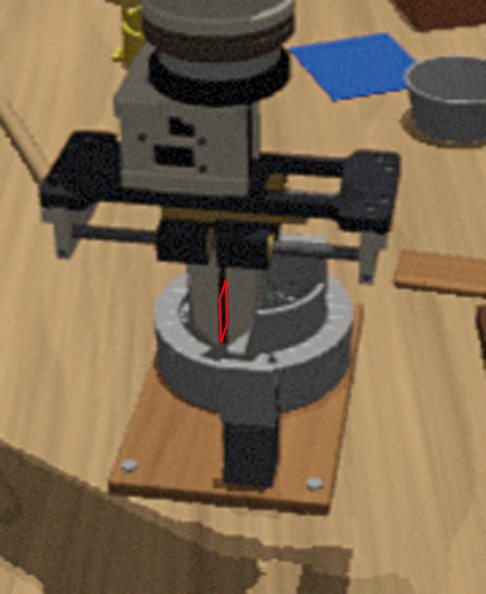

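View pics/t14.png

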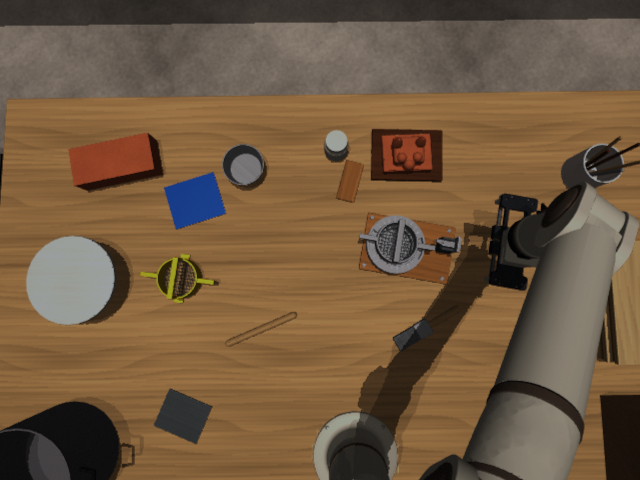

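```bash
python3 -m crank '[{"x":0,"y":0.3,"z":3,"rx":0,"ry":0,"rz":-0.3,"hand":0},{"x":0,"y":0,"z":3,"rx":0,"ry":0,"rz":0,"hand":0},{"x":0,"y":0,"z":2.5,"rx":0,"ry":0,"rz":0,"hand":0},{"x":0,"y":0,"z":0.6,"rx":0,"ry":0,"rz":0,"hand":0}]'
python3 - <<'E'
from ovt import *
import plan;plan.st()
fingers("f15.png",b=(220,400,240,390),f=3.2)
c=shot("top");cv2.imwrite("pics/t15.png",cv2.resize(c["pixels"][200:300,350:520,::-1],None,fx=4.5,fy=4.5,interpolation=cv2.INTER_CUBIC))
E
python3 plan.py .5267 -.2459 .09 -10.7 1
```

```text
time_s: 17.73
tool_pos: [0.5167, -0.3114, 0.0898]
eef_rot: [-2.411, -2.007, 0.002]
ft_force: [-0.3, 0.8, 0.2]
grip_width: 0.0004
t 17.73 p [ 0.5167 -0.3114  0.0898] yaw y -10.45 tilt [-0.0039  0.0028] F [-0.27  0.8   0.19] w 0.0004 q [ 0.23  0.57  0.36  1.79 -0.26  0.83  0.53]
t 17.82 p [ 0.5177 -0.3127  0.0915] yaw y -10.47 tilt [-0.0015  0.0012] F [0.2  0.16 0.22] w 0.0005 q [ 0.23  0.57  0.36  1.79 -0.26  0.83  0.53]
total turn deg [-0.1  -0.05  0.23] dist 0.0674
{'x': np.float64(6.74), 'y': np.float64(-0.33), 'z': np.float64(0.16), 'rx': np.float64(-0.1), 'ry': np.float64(-0.05), 'rz': np.float64(0.23)}
```

View pics/f15.png

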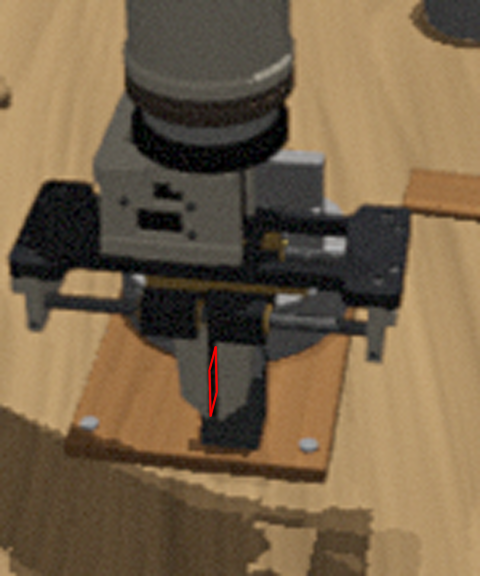

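View pics/t15.png

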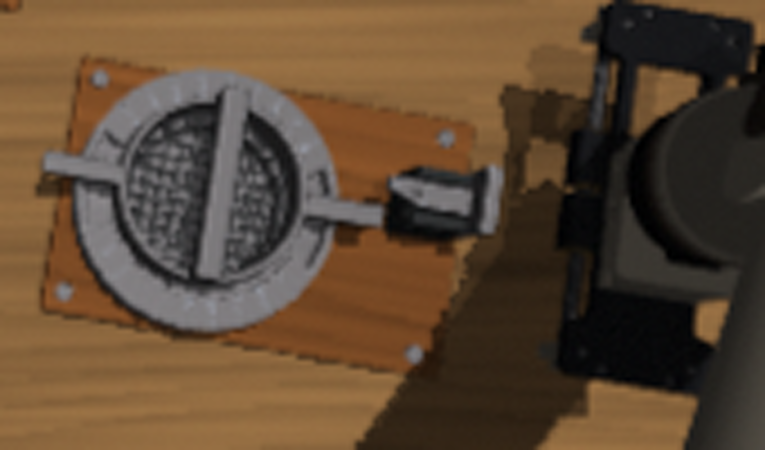

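```bash
python3 -m crank '[{"x":1.5,"y":-0.2,"z":0.1,"rx":0,"ry":0,"rz":0,"hand":0},{"x":1.5,"y":-0.1,"z":0,"rx":0,"ry":0,"rz":0,"hand":0},{"x":0.7,"y":0,"z":0,"rx":0,"ry":0,"rz":0,"hand":0}]'
python3 -m crank '[{"x":0.6,"y":0,"z":0,"rx":0,"ry":0,"rz":0,"hand":0},{"x":0.6,"y":0,"z":0,"rx":0,"ry":0,"rz":0,"hand":0}]'
python3 -m crank '[{"x":0.5,"y":0,"z":0,"rx":0,"ry":0,"rz":0,"hand":0}]'
```

```text
time_s: 18.2
tool_pos: [0.5227, -0.2748, 0.0918]
eef_rot: [2.413, 2.011, 0.002]
ft_force: [-0.2, 0.5, 0.1]
grip_width: 0.0
time_s: 18.45
tool_pos: [0.5241, -0.2666, 0.0917]
eef_rot: [2.415, 2.006, -0.001]
ft_force: [-0.2, -3.5, 1.2]
grip_width: 0.0004
time_s: 18.58
tool_pos: [0.525, -0.2617, 0.0916]
eef_rot: [2.416, 2.006, -0.001]
ft_force: [-0.7, -3.1, 1.3]
grip_width: 0.0002
```

```bash
python3 -m crank '[{"x":0.5,"y":0,"z":0,"rx":0,"ry":0,"rz":0,"hand":0}]'
python3 -m crank '[{"x":0.5,"y":0,"z":0,"rx":0,"ry":0,"rz":0,"hand":0}]'
python3 -m crank '[{"x":0.4,"y":0,"z":0,"rx":0,"ry":0,"rz":0,"hand":0}]'
python3 -m crank '[{"x":0.3,"y":0,"z":0,"rx":0,"ry":0,"rz":0,"hand":0}]'
```

```text
time_s: 18.7
tool_pos: [0.526, -0.2564, 0.0916]
eef_rot: [2.416, 2.006, -0.0]
ft_force: [0.4, -4.0, 1.3]
grip_width: 0.0
time_s: 18.82
tool_pos: [0.527, -0.251, 0.0915]
eef_rot: [2.416, 2.007, 0.0]
ft_force: [-0.4, -3.0, 2.2]
grip_width: 0.0003
time_s: 18.95
tool_pos: [0.5278, -0.2465, 0.0914]
eef_rot: [2.415, 2.008, 0.001]
ft_force: [-0.1, -3.5, 1.8]
grip_width: 0.0005
time_s: 19.08
tool_pos: [0.528, -0.2455, 0.0914]
eef_rot: [2.414, 2.006, -0.002]
ft_force: [-0.8, -11.4, 0.2]
grip_width: 0.0003
```

Force has jumped at y = -0.2455, which is within 1 mm of the expected hard stop. One small extra press, then I back off and look.

```bash
python3 -m crank '[{"x":0.2,"y":0,"z":0,"rx":0,"ry":0,"rz":0,"hand":0}]'
python3 -m crank '[{"x":-1.5,"y":0,"z":0,"rx":0,"ry":0,"rz":0,"hand":0},{"x":-3,"y":0,"z":0,"rx":0,"ry":0,"rz":0,"hand":0},{"x":-2,"y":0,"z":-3,"rx":0,"ry":0,"rz":0,"hand":0},{"x":-1,"y":0,"z":-4,"rx":0,"ry":0,"rz":0,"hand":0},{"x":0,"y":0,"z":0,"rx":0,"ry":0,"rz":0,"hand":0}]'
python3 -m crank '[{"x":-4,"y":0,"z":0,"rx":0,"ry":0,"rz":0,"hand":0},{"x":-3,"y":0,"z":-2,"rx":0,"ry":0,"rz":0,"hand":0},{"x":0,"y":0,"z":0,"rx":0,"ry":0,"rz":0,"hand":0}]'
python3 - <<'E'
from ov import *
a=shot("top","t16f.png");b=shot("side","s16f.png")
draw(a,"top",(.5296,-.1125,np.radians(-10.7)),"t16.png",(203,290,353,468),6,kp=.03)
draw(b,"side",(.5325,-.113,np.radians(-10.7)),"s16.png",(250,365,255,365),5,kp=.03)
for n in("side","top"):
  d=sil("sieve_mid",n,(315,285) if n=="side" else (397,243))
  if d is None: continue
  c=b if n=="side" else a
  r=d["region"].astype(np.uint8);cs,_=cv2.findContours(r,cv2.RETR_EXTERNAL,cv2.CHAIN_APPROX_NONE);f=np.zeros_like(r);cv2.drawContours(f,cs,-1,1,-1)
  e=d["extent"];roi=[int(e[0])-10,int(e[1])-10,int(e[2])+10,int(e[3])+10]
  v,c_=fit(lambda v:place(SIEVE,v[0],v[1],.038,v[2]),[(c,f.astype(np.float32),roi)],[.5315,-.113,np.radians(-100.7)]);print(n,v[:2],np.degrees(v[2]),c_)
E
```

```text
time_s: 19.2
tool_pos: [0.5279, -0.2455, 0.0915]
eef_rot: [2.414, 2.003, -0.004]
ft_force: [-0.1, -13.2, -1.3]
grip_width: 0.0003
time_s: 19.82
tool_pos: [0.5159, -0.3171, 0.164]
eef_rot: [2.414, 2.004, 0.004]
ft_force: [-0.1, -0.1, -0.6]
grip_width: 0.0004
time_s: 20.2
tool_pos: [0.5008, -0.3867, 0.1814]
eef_rot: [2.419, 2.004, -0.001]
ft_force: [-0.2, -0.0, 0.2]
grip_width: 0.0006
side [ 0.44127778 -0.08477778] -62.82112354412878 324.0
top [ 0.53241741 -0.11149023] -100.03368069109182 111.25
```

View pics/t16.png

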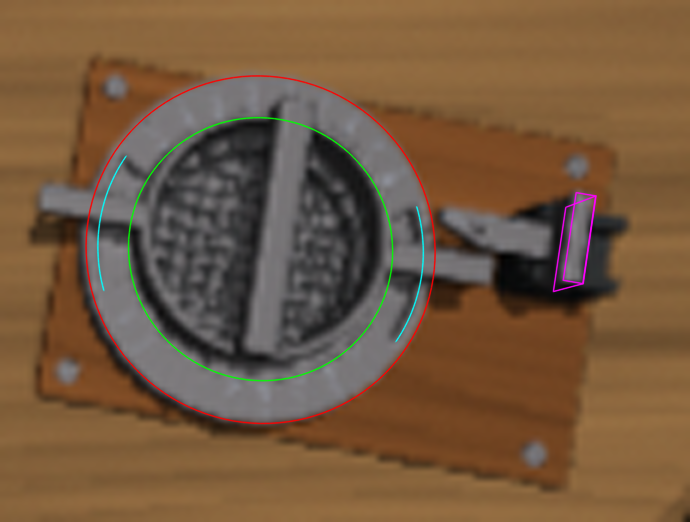

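View pics/s16.png

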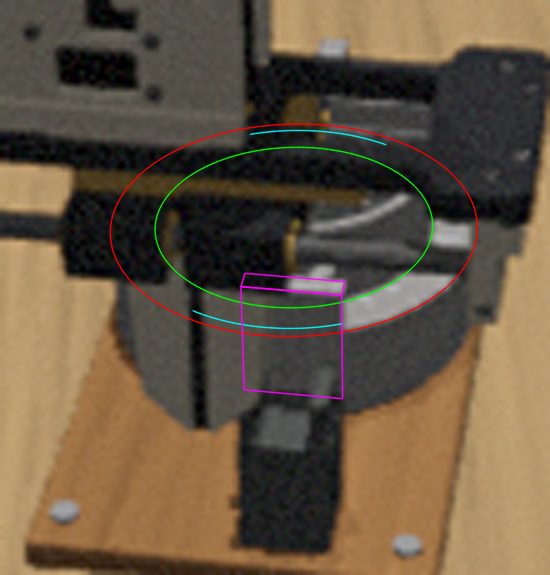

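View pics/t16f.png

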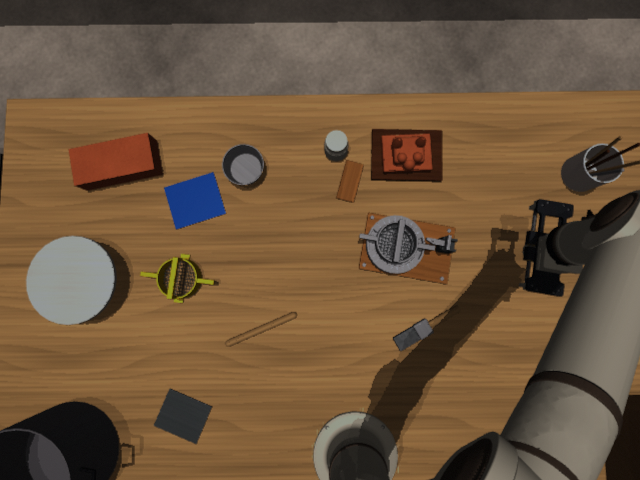

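```bash
python3 -c "
from rig import bot
print(bot.finish_job())"
```

```text
the job is handed in; nothing more can be done
None
```

The job is done and handed in at about 20 s of the 64 s allowed; the hand-in gives no verdict. I set the grey sieve into the collar by its bar and let go. I then turned it a quarter turn clockwise to the stop by pushing a side arm with closed fingers, and slid the keeper in until it hit its stop.

**Checks that passed:**
- **Seating:** the sieve touched down at under 7 N, with no earlier contact as it passed the collar.
- **Sieve at home:** the last top picture puts it about 3 mm off the pan axis. Its arms are within about 1° of the pan's y axis.
- **Keeper:** the tab lies on the outline drawn for 30 mm, and force rose from about 3 N to 11–13 N at the stop.
- **Surroundings:** the bystanders look unmoved, and the tool read no contact force after it withdrew.

**Checks that disagreed or failed:**
- **Camera offset:** the side and top cameras differ by about 3 mm in x. I placed the sieve at a compromise between them, guided by the held sieve and fingers in the side view.
- **Side fit after the turn:** it put the sieve about 6 mm off the axis, which I attribute to the collar hiding its lower part.
- **Final side fit:** it failed because the gripper blocked the view, so the end check rests on the top camera alone.

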